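# Pull the red switch over with a bent rod behind its splash guard

## Robot

A 6-joint arm with a two-finger parallel gripper is mounted at the origin on a cart in front of the work surface, level with it; the furniture and walls round the work are solid. World frame = base frame: x ahead of the robot, y to its left, z up, the work surface at z = 0. Lengths are in m, angles in rad, forces in N, time in s.
With the tool pointing down it reaches from about 0.35 to 0.975 m from the base axis. Payload 4.9 kg.
Tool frame: the origin (TCP) lies at the very end of the fingers, on their centre line; the grasp point (between the pads) lies 19 mm behind it; y points along the fingers, z is the direction in which the jaws open and shut, and the axes are right-handed (so a half turn about y gives the same grasp; the last joint's range is limited). The gripper opens to 85 mm and grips with 20 to 120 N. Pads are 22 mm wide; open, the fingers measure 114 mm over their backs; the gripper's body (76 mm by 85 mm) begins 54 mm behind the grasp point. The pads swing forward as they close: fully open they stand 13 mm farther back than shut.
Start: joints at [-1.306, 0.053, 1.613, -0, 1.476, -0.119], TCP at [0.234, -0.58, 0.208] pointing down, gripper open.
Joint ranges: [-3.01, 3.01], [-1.01, 2.22], [0.06, 2.58], [-1.02, 4.17], [0.09, 2.62], [-3.14, 3.14]. Speed limits (rad/s): [2.57, 2.57, 3.14, 3.14, 3.14, 3.14].

## Interface

Orientations are given as a rotation vector (axis times angle).
In Python, from station import monitor, viewer, ticket gives the robot as it stands.
- The arm moves only by the tool servo_tool, never from a script. Its argument "commands" is one flat list of numbers, 7 for each row, row after row: the turn, a rotation vector about the tool's x, y, z in rad, then the shift along the tool's x, y, z in cm, then the opening, from 0 (shut) to 1 (fully open). In form: [rx, ry, rz, dx, dy, dz, claw, rx, ry, rz, dx, dy, dz, claw, ...]. A call has 1 to 20 rows; each row shifts and turns the pose as measured when the row begins, along the tool's axes as they then stand; what a row does not reach is not made up. A row lasts 1/10 s, in which the tool goes at most 50 mm and 8.59 degrees, less where a joint would pass 70% of its speed; a pose out of reach is approached as far as the arm can. A call is refused whole if a number of a shift passes 5 or a number of a turn 0.15, either way. A call with a gripper value outside its range is refused whole. The fingers move at their own pace and stop on an object; "grip_force" is the grip in N (left out, the last holds). Time passes only in rows, so rows that do not move let the fingers close. It gives the time, the measured TCP pose, the force and the opening at its end, in the units of the state.
- monitor.get_obs(): the state, without advancing time (a new reading comes with each control period).
- viewer.get_image(name): name is "scene" or "top"; returns a dict with "frame" (480x640x3 uint8, red, green, blue), "depth" (480x640 float32, m along the optical axis (not along the pixel's ray), 0 where there is no reading), "camera_matrix" (3x3 intrinsics, pixels), "dist_coeffs" ([k1, k2, p1, p2, k3] as OpenCV has them; the pictures are not rectified), "cam_to_world" (4x4, takes a point from camera to world coordinates). Camera axes: x right, y down, z forward; pixel columns grow to the right and rows downward; lengths in m; the calibration is good to about 2 mm. A picture is of the moment at which its call begins.
- ticket.finish_job(): hands the job in, once; it reports no verdict.
The state is a dict: "t": time; "q": joint angles; "dq": joint speeds; "effort": joint torques, N m; "tool_pos": TCP position; "tool_rot": TCP orientation; "contact_force": force on the tool from outside, world axes, zero at the start; "wrist_torque": the same for the moment, N m; "opening": finger opening in m.
Only numpy, scipy, OpenCV 4.12 (cv2) and the standard library are available. Lean on these libraries where they do the work, as an engineer would, in place of code of your own. Each camera call takes 0.05 s, during which the arm holds its last target.

## Task

Take the bent rod by its orange handle from its rest, reach with it over the clear splash guard and under the wire shelf, and with the rod pull the red switch lever all the way over towards the guard; touch the levers only with the rod, leave the black lever as it is, do not bang into the rack and do not push the other things about. Then lay the rod back in the notches of its rest as it was, bent end hanging down and pointing the same way, and let go of it.

Things in the scene. Friction and masses are not known exactly. Their poses are not given: they have to be found in the camera images.
- bent_rod: Loose bent steel rod, 120 g. Origin: centre of its orange flat-sided handle, 80 mm long (x) x 16 wide (y, pinch across it) x 24 tall (z). An 8 mm square bar runs along x through the handle, from a black ball at x = -90 mm to the bend at +170 mm, where an 8 mm leg turns down (-z). It balances about 33 mm in front of the origin. In the rest, z is up and the origin 105 mm above the desk.
- rod_tip (a point): Middle of the lower edge of the black rubber blade that ends the rod's leg, at (170, 0, -70) mm in the rod's frame. The blade is 26 mm wide (y), 10 mm thick (x) and covers z = -36 to -70 mm.
- rest: Fixed grey rest; origin under its middle, x along the rod in it (to the bent end), z up; foot 170 x 80 mm. Uprights 10 mm thick at x = -60 and +60 mm, each with a notch 22 mm wide, floor 101 mm up, flaring from 114 mm up to 135 mm. The bar lies in both notches, the handle hangs between the uprights: the rod's origin is then at (0, 0, 105) mm, with play of 15 mm along x and 7 mm along y.
- rack: Fixed wire rack over the two switches; x points from the guard into it, z up, origin on the desk. Ends of wire at y = -120 and +120 mm, solid back at x = 119 mm, floor 6 mm thick. Its wire shelf (wires 53 mm apart) has its underside 285 mm above the desk and its front bar right above the guard. With the blade behind a lever the handle is about under that bar: the hand must lean back 30 to 40 degrees.
- guard_top (a point): Middle of the top edge of the clear splash guard at the front of the rack, 105 mm above the desk, at x = -87.5 mm in the rack's frame; guard 240 mm wide, 8 mm thick at its aluminium top strip. The way in is between it and the shelf's front bar, 180 mm above it.
- red_switch_base: Fixed grey block 70 x 50 x 25 mm of the red switch, on the rack's floor plate; origin at the centre of its underside, 6 mm above the desk; its x axis points to the guard (square to it within about 0.08 rad), z up. The lever turns about the block's y axis, 22 mm above this origin.
- red_switch_tip (a point): Centre of the red ball, 26 mm in diameter, at the end of the red lever (10 mm thick stem), 70 mm from its pivot; about 89 mm above the desk at either end of the swing and 98 mm half-way.
- red_switch (a joint): Angle of the red lever, rad: 0 = leaning 0.5 rad away from the guard (into the rack), 1.0 = end stop, leaning 0.5 rad towards the guard. It starts between 0 and 0.12, stays where it is left, and needs about 1 N at the ball to turn.
- black_switch_tip (a point): Centre of the black ball of the neighbouring lever, built alike, 74 to 94 mm beside the red one along the rack's y; which of the two is on which side varies. It is to be left alone.
- nail_polish: Small red nail polish bottle with black cap, 26 x 26 x 76 mm, origin at its underside; bystander.
- tape: Beige tape roll lying flat, 98 x 96 x 25 mm, origin at its underside; bystander.
- cream: Round cream pot with grey lid, 91 mm across, 44 mm tall, origin at its underside; bystander.
- timer: Round white dial timer with blue knob, 62 mm across, 44 mm tall, origin at its underside; bystander.

How it is judged:
By the outcome, as a careful person would: the job done as asked, in the order asked, and still so for the second after the job is handed in, with the robot touching nothing.
It also fails if it takes over 54 s, if anything falls off the work surface, if the arm or the gripper's body presses on something with over 40 N, if the wrist force passes 120 N, or if a joint passes its speed limit or range.

## Working session

There is one attempt and no reset: what is moved stays moved. The work goes in short steps, Python scripts to look and compute and a tool call to move; the robot and the scene stay as the last step left them, time stands still between calls to the robot, and variables do not carry over. Pictures are saved under pics/ and viewed, and the job is handed in when it is done.

Besides the shell and the picture viewer there is one more tool, called in YAML: its name, and indented under it one key for each argument. servo_tool: Moves the arm, as the interface text tells. Its arguments: {"type":"object","properties":{"commands":{"type":"array","items":{"type":"number"}},"grip_force":{"type":"number"}},"required":["commands"]}

```bash
ls; mkdir -p pics; python3 - <<'E'
from station import monitor, viewer
import cv2, pickle, numpy as np
o=monitor.get_obs(); print(o)
for n in("scene","top"):
    d=viewer.get_image(n); pickle.dump(d,open(f"{n}0.pkl","wb")); cv2.imwrite(f"pics/{n}0.png",d["frame"][:,:,::-1])
    print(n,d["camera_matrix"],d["dist_coeffs"],d["cam_to_world"])
E
```

```text
pics
{'t': 0.0, 'q': array([-1.30598335e+00,  5.33414256e-02,  1.61427293e+00, -2.17430786e-06,
        1.47600228e+00, -1.19049773e-01]), 'dq': array([ 4.45223975e-04, -1.56265157e-03,  6.54716720e-05,  1.04723284e-03,
        1.05678462e-03, -3.73400316e-05]), 'effort': array([ 4.44638681e-05, -3.93686163e+01, -3.70170701e+01, -1.11427260e-04,
        7.18828829e-03, -6.10963525e-06]), 'tool_pos': array([ 0.23386226, -0.57888484,  0.20698522]), 'tool_rot': array([-0.39098913,  2.01333217, -2.0091966 ]), 'contact_force': array([ 0.4241549 ,  0.36596839, -0.8774616 ]), 'wrist_torque': array([-0.02122547, -0.02451999, -0.01059588]), 'opening': 0.0851705995469857}
scene [[517.60494462   0.         323.16548356]
 [  0.         517.60494462 243.85609415]
 [  0.           0.           1.        ]] [-0.00656504  0.          0.          0.          0.        ] [[ 0.48223438  0.56264418 -0.67147713  1.29349181]
 [ 0.8759961  -0.31756886  0.36301633 -0.37611247]
 [-0.0089912  -0.7632703  -0.64601672  0.75261277]
 [ 0.          0.          0.          1.        ]]
top [[566.92940131   0.         322.79799391]
 [  0.         566.92940131 246.51960231]
 [  0.           0.           1.        ]] [-0.13617843  0.          0.          0.          0.        ] [[-2.02316188e-02 -9.91462582e-01  1.28812386e-01  4.53379341e-01]
 [-9.99795141e-01  1.99860347e-02 -3.19898256e-03 -1.52514433e-02]
 [ 5.97222695e-04 -1.28850718e-01 -9.91663822e-01  1.13570785e+00]
 [ 0.00000000e+00  0.00000000e+00  0.00000000e+00  1.00000000e+00]]
```

View pics/scene0.png

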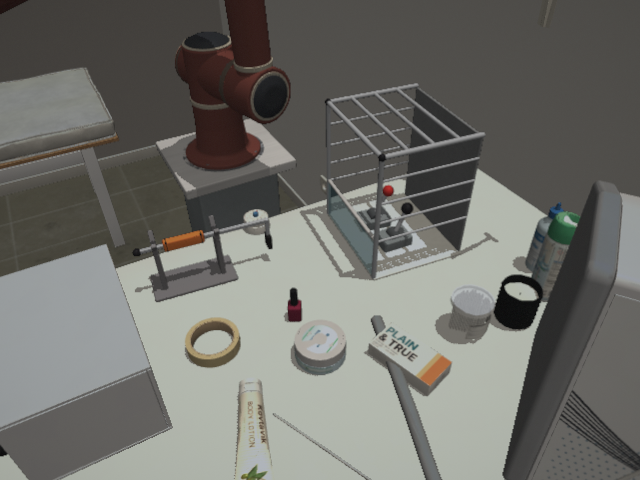

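View pics/top0.png

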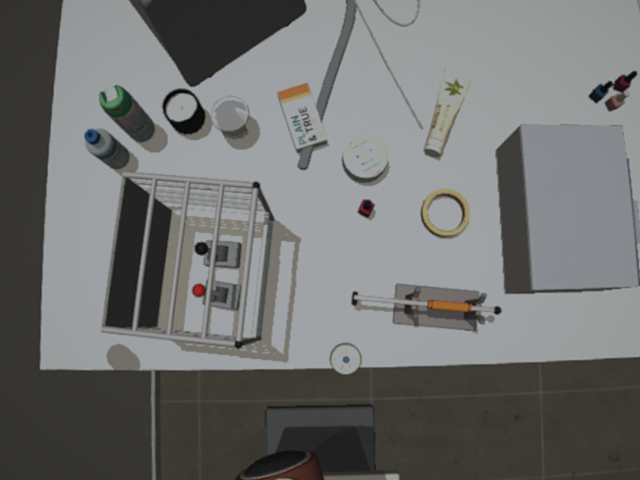

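```bash
cat > h.py <<'E'
import numpy as np, cv2, pickle
def rays(d,px):
    px=np.atleast_2d(np.array(px,float)).reshape(-1,1,2)
    u=cv2.undistortPoints(px,d["camera_matrix"],np.array(d["dist_coeffs"])).reshape(-1,2)
    r=np.c_[u,np.ones(len(u))]
    M=d["cam_to_world"]
    return M[:3,3], r@M[:3,:3].T
def plane(d,px,z):
    o,r=rays(d,px); return o+r*((z-o[2])/r[:,2])[:,None]
def dep(d,px):
    o,r=rays(d,px); D=d["depth"]
    z=np.array([D[int(round(v)),int(round(u))] for u,v in np.atleast_2d(px)]); return o+r*z[:,None]
def tri(d1,p1,d2,p2):
    o1,r1=rays(d1,p1);o2,r2=rays(d2,p2);r1=r1[0];r2=r2[0]
    A=np.c_[r1,-r2]; s=np.linalg.lstsq(A,o2-o1,rcond=None)[0]
    a=o1+s[0]*r1;b=o2+s[1]*r2; return (a+b)/2,np.linalg.norm(a-b)
def hsv(d): return cv2.cvtColor(d["frame"],cv2.COLOR_RGB2HSV)
def blobs(m,minA=20):
    n,l,s,c=cv2.connectedComponentsWithStats(m.astype(np.uint8))
    return [(s[i,4],c[i].round(1),s[i,:4]) for i in range(1,n) if s[i,4]>=minA],l
def project(d,P):
    M=np.linalg.inv(d["cam_to_world"]); P=np.atleast_2d(P)
    rv=cv2.Rodrigues(M[:3,:3])[0]
    return cv2.projectPoints(P.astype(float),rv,M[:3,3],d["camera_matrix"],np.array(d["dist_coeffs"]))[0].reshape(-1,2)
def load(n): return pickle.load(open(n,"rb"))
E
python3 - <<'E'
from h import *
T=load("top0.pkl");S=load("scene0.pkl")
for n,d in(("T",T),("S",S)):
    h=hsv(d)
    m=(h[...,1]>150)&(h[...,2]>120)&((h[...,0]<4)|(h[...,0]>174)); print(n,"red",blobs(m)[0])
    m=(h[...,1]>180)&(h[...,2]>120)&(h[...,0]>=6)&(h[...,0]<18); print(n,"or",blobs(m)[0])
    m=(h[...,2]<45); print(n,"dark",[b for b in blobs(m)[0] if b[0]<900])
    f=d["frame"]
    if n=="T": cv2.imwrite("pics/tz1.png",cv2.resize(f[265:345,340:510],None,fx=4.5,fy=4.5,interpolation=cv2.INTER_CUBIC)[:,:,::-1]); cv2.imwrite("pics/tz2.png",cv2.resize(f[165:355,95:305],None,fx=3,fy=3,interpolation=cv2.INTER_CUBIC)[:,:,::-1])
    else: cv2.imwrite("pics/sz1.png",cv2.resize(f[190:300,125:285],None,fx=4.5,fy=4.5,interpolation=cv2.INTER_CUBIC)[:,:,::-1]); cv2.imwrite("pics/sz2.png",cv2.resize(f[80:280,315:490],None,fx=3,fy=3,interpolation=cv2.INTER_CUBIC)[:,:,::-1])
E
```

```text
T red [(np.int32(76), array([197.8, 289.7]), array([194, 285,   9,  10], dtype=int32))]
T or [(np.int32(219), array([450.9, 305.7]), array([433, 301,  35,  10], dtype=int32))]
T dark [(np.int32(64), array([629.6,  76.9]), array([624,  72,  12,  11], dtype=int32)), (np.int32(82), array([619. ,  85.9]), array([614,  78,  13,  14], dtype=int32)), (np.int32(71), array([605.2,  87. ]), array([600,  82,  13,  11], dtype=int32)), (np.int32(616), array([187.1, 116.6]), array([163,  90,  42,  44], dtype=int32)), (np.int32(74), array([594.9,  96.2]), array([590,  90,  12,  12], dtype=int32)), (np.int32(56), array([127.8, 105.5]), array([121,  94,  11,  22], dtype=int32)), (np.int32(28), array([ 96.1, 139.6]), array([ 91, 134,   9,  10], dtype=int32)), (np.int32(41), array([113.7, 146.7]), array([110, 139,   7,  17], dtype=int32)), (np.int32(23), array([256., 185.]), array([253, 183,   6,   6], dtype=int32)), (np.int32(25), array([264.7, 204. ]), array([262, 197,   7,  14], dtype=int32)), (np.int32(52), array([367., 205.]), array([364, 201,   7,   9], dtype=int32)), (np.int32(114), array([201.3
[... 1480 characters left out ...]
208.1]), array([402, 203,  11,  11], dtype=int32)), (np.int32(64), array([268.1, 240.6]), array([265, 232,   7,  17], dtype=int32)), (np.int32(47), array([135.9, 252.1]), array([132, 248,   9,   8], dtype=int32)), (np.int32(102), array([293.4, 297.4]), array([290, 289,   8,  17], dtype=int32)), (np.int32(61), array([592.7, 412.7]), array([572, 391,  39,  41], dtype=int32)), (np.int32(56), array([591. , 425.1]), array([567, 403,  49,  44], dtype=int32)), (np.int32(31), array([632.2, 451.5]), array([624, 444,  16,  17], dtype=int32)), (np.int32(41), array([  2. , 451.4]), array([  0, 446,   7,  10], dtype=int32)), (np.int32(35), array([631.2, 458.5]), array([620, 450,  20,  16], dtype=int32))]
```

```bash
python3 -c "
import cv2,numpy as np
def pad(a,w): return cv2.copyMakeBorder(a,0,0,0,w-a.shape[1],cv2.BORDER_CONSTANT)
for n in('tz2','sz2','tz1','sz1'): print(cv2.imread(f'pics/{n}.png').shape)"
```

```text
(570, 630, 3)
(600, 525, 3)
(360, 765, 3)
(495, 720, 3)
```

View pics/tz2.png

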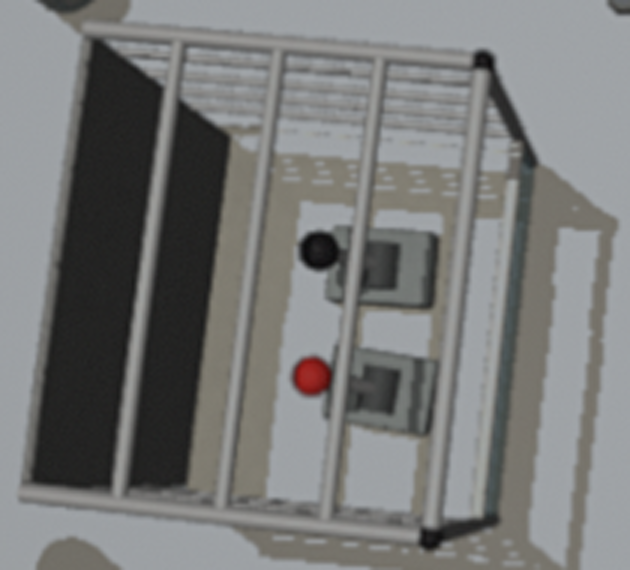

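View pics/sz2.png

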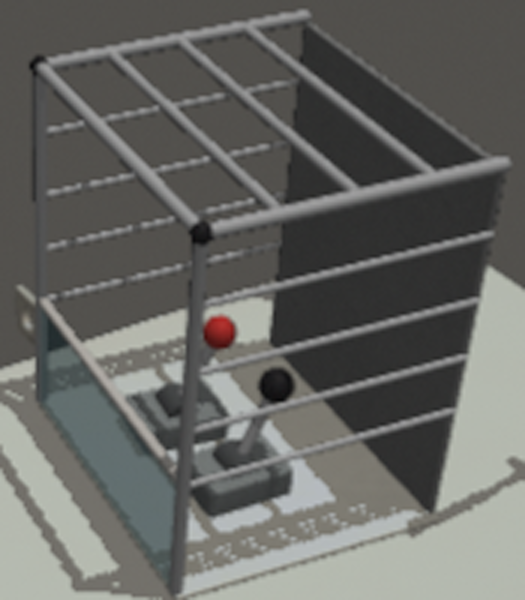

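View pics/tz1.png

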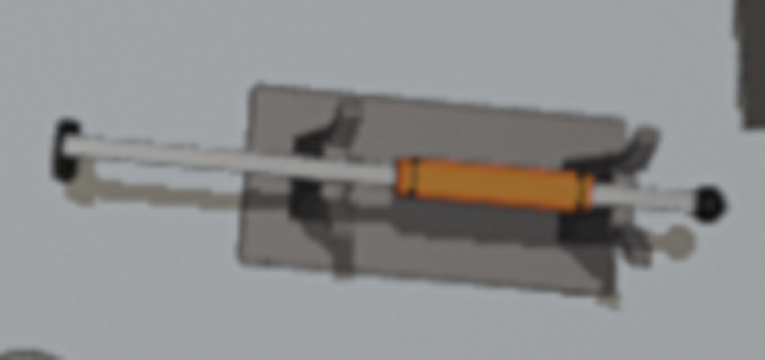

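View pics/sz1.png

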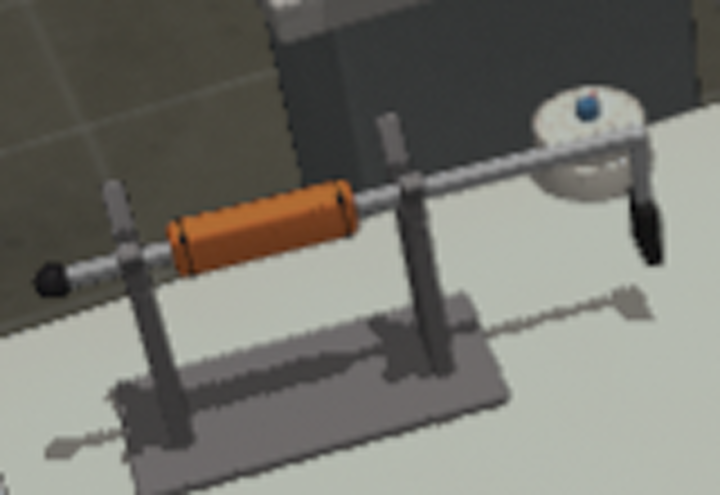

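```bash
python3 - <<'E'
from h import *
np.set_printoptions(precision=4,suppress=True)
T=load("top0.pkl");S=load("scene0.pkl")
def t1(p): return (np.array(p,float)+.5)/4.5-.5+[340,265]
def t2(p): return (np.array(p,float)+.5)/3-.5+[95,165]
def s1(p): return (np.array(p,float)+.5)/4.5-.5+[125,190]
def s2(p): return (np.array(p,float)+.5)/3-.5+[315,80]
print("rodball",tri(T,t1([709,203]),S,s1([52,280])), plane(T,t1([709,203]),.105), plane(S,s1([52,280]),.105))
print("bend",plane(T,t1([[66,143]]),.109))
print("handle",plane(T,t1([[397,158],[590,172],[588,210],[397,195]]),.117))
print("redball",tri(T,[197.8,289.7],S,[388,190]),plane(T,[198.3,290.2],.089))
print("blackball",tri(T,[201.3,248],S,[406.8,208.1]))
for a,b in(((484,62),(202,232)),((430,537),(38,66))): print("cap",tri(T,t2(a),S,s2(b)))
print("guard top",plane(T,t2([[515,180],[485,518]]),.105),plane(S,s2([[48,302],[172,465]]),.105))
print("foot",plane(T,t1([[255,86],[622,120],[612,296],[240,264]]),.006))
print("back",plane(T,t2([[90,32],[25,492]]),.289))
# depth checks
print(dep(T,[[450,306],[198,290],[201,248]]))
h=hsv(T); 
print("timer",dep(T,[[346,357]]),"polish",dep(T,[[367,207]]),"cream",dep(T,[[366,158]]),"tape",plane(T,[[446,213]],.02),"edge",plane(T,[[300,366],[500,362]],0))
print("box",dep(T,[[510,150],[535,280],[600,200]]))
E
```

```text
rodball (array([ 0.4641, -0.3357,  0.1044]), np.float64(0.001142513162119793)) [[ 0.4639 -0.3361  0.105 ]] [[ 0.4652 -0.3352  0.105 ]]
bend [[ 0.4947 -0.0736  0.109 ]]
handle [[ 0.4853 -0.2057  0.117 ]
 [ 0.4776 -0.2839  0.117 ]
 [ 0.4624 -0.2824  0.117 ]
 [ 0.4705 -0.2051  0.117 ]]
redball (array([0.5128, 0.2142, 0.0906]), np.float64(0.001085936245981871)) [[0.5122 0.2142 0.089 ]]
blackball (array([0.5909, 0.2085, 0.0919]), np.float64(0.0005264143830514555))
cap (array([0.66  , 0.0828, 0.2904]), np.float64(0.001177832516247317))
cap (array([0.4204, 0.1102, 0.2892]), np.float64(0.0011179406595253677))
guard top [[0.63   0.0848 0.105 ]
 [0.4244 0.1047 0.105 ]] [[0.4336 0.11   0.105 ]
 [0.6432 0.0854 0.105 ]]
foot [[ 0.5222 -0.1642  0.006 ]
 [ 0.5031 -0.3289  0.006 ]
 [ 0.425  -0.3207  0.006 ]
 [ 0.4438 -0.1549  0.006 ]]
back [[0.6817 0.2891 0.289 ]
 [0.4447 0.3173 0.289 ]]
[[ 0.473  -0.246   0.1154]
 [ 0.5116  0.2109  0.1062]
 [ 0.5891  0.2062  0.1045]]
timer [[ 0.3823 -0.0586  0.0446]] polish [[ 0.6673 -0.1053  0.0655]] cream [[ 0.7719 -0.1086  0.0411]] tape [[ 0.6614 -0.2684  0.02  ]] edge [[ 0.3635  0.031   0.    ]
 [ 0.3601 -0.3697  0.    ]]
box [[ 0.7682 -0.3827  0.0987]
 [ 0.5126 -0.3863  0.1703]
 [ 0.6527 -0.518   0.173 ]]
```

```bash
cat > plan.py <<'E'
import numpy as np, sys
from scipy.spatial.transform import Rotation as Ro
from scipy.linalg import logm, expm
from station import monitor
np.set_printoptions(precision=4,suppress=True)
A=0.1145
u=np.array([np.sin(A),np.cos(A),0]); v=np.array([-np.cos(A),np.sin(A),0]); z=np.array([0,0,1.])
ORG=np.array([.4745,-.2445,.105])   # rod origin in rest
SG=None
def Rt(lean,s):
    y=np.sin(lean)*u-np.cos(lean)*z; zz=s*v; return np.c_[np.cross(y,zz),y,zz]
def cur():
    o=monitor.get_obs(); return o, Ro.from_rotvec(o["tool_rot"]).as_matrix()
def go(rod_pos,lean=.55,gx=.018,gz=.005,back=0,s=None,vmax=.04,wmax=.14,n=None,sh=True):
    """rod_pos: wanted rod origin; grasp at (gx,0,gz) in rod frame; back = stand-off along tool y"""
    o,R=cur()
    if s is None: s=1 if R[:,2]@v>0 else -1
    G=Rt(lean,s); tcp=np.array(rod_pos)+gx*u+gz*z+G[:,1]*(.019-back)
    M=np.eye(4);M[:3,:3]=R.T@G;M[:3,3]=R.T@(tcp-o["tool_pos"])
    w=Ro.from_matrix(M[:3,:3]).as_rotvec()
    if n is None: n=int(np.ceil(max(np.abs(M[:3,3]).max()/vmax,np.linalg.norm(w)/wmax,1)))
    X=expm(np.real(logm(M))/n); 
    print("t",o["t"],"q",o["q"],"tcp",o["tool_pos"],"->",tcp,"F",o["contact_force"],"op",o["opening"])
    print("rel w",w,"shift cm",M[:3,3]*100,"n",n)
    print("row",Ro.from_matrix(X[:3,:3]).as_rotvec().round(4),(X[:3,3]*100).round(3))
def where(gx=.018,gz=.005):
    o,R=cur(); g=o["tool_pos"]-R[:,1]*.019
    rx=R[:,1]; 
    print("t %.2f"%o["t"],"rodorg if held",g-gx*u-gz*z,"lean",np.arctan2(R[:,1]@u,-R[:,1][2]),"zax",R[:,2],"F",o["contact_force"],"op",o["opening"],"q",o["q"])
E
python3 - <<'E'
from plan import *
o,R=cur(); print(R, R[:,2]@v)
go(ORG,back=.10)
E
```

```text
[[-0.9273 -0.0005  0.3744]
 [-0.3744  0.0018 -0.9273]
 [-0.0002 -1.     -0.0019]] -0.4779225455257075
t 0.1 q [-1.306   0.0533  1.6142 -0.      1.476  -0.119 ] tcp [ 0.2338 -0.5789  0.2071] -> [ 0.4717 -0.2687  0.1791] F [0.0582 0.3214 0.6342] op 0.08547534506367423
rel w [-0.2931 -1.0446  0.4946] shift cm [-33.6733   2.846  -19.8569] n 9
row [-0.0326 -0.1161  0.055 ] [-4.386  1.433 -0.23 ]
```

```bash
python3 - <<'E'
from plan import *
go(ORG,back=.17,n=12)
E
```

```text
t 0.1 q [-1.306   0.0533  1.6142 -0.      1.476  -0.119 ] tcp [ 0.2338 -0.5789  0.2071] -> [ 0.4675 -0.305   0.2387] F [0.0582 0.3214 0.6342] op 0.08547534506367423
rel w [-0.2931 -1.0446  0.4946] shift cm [-31.9259  -3.1281 -16.6542] n 12
row [-0.0244 -0.0871  0.0412] [-3.15   0.535  0.004]
```

servo_tool:
  commands: [0,0,0,0,-3,0,0.7,-0.024,-0.087,0.041,-3.15,0.3,0,0.7,-0.024,-0.087,0.041,-3.15,0.5,0,0.7,-0.024,-0.087,0.041,-3.15,0.5,0,0.7,-0.024,-0.087,0.041,-3.15,0.5,0,0.7,-0.024,-0.087,0.041,-3.15,0.5,0,0.7,-0.024,-0.087,0.041,-3.15,0.5,0,0.7]
  grip_force: 60

```text
t: 0.8
tool_pos: [0.39, -0.4666, 0.2274]
tool_rot: [-0.595, 1.772, -1.411]
contact_force: [0.2, -0.1, -0.6]
opening: 0.0594
```

```bash
python3 - <<'E'
from plan import *
go(ORG,back=.12,s=-1)
E
```

```text
t 0.8 q [-1.1069  0.1209  1.5307  0.2209  1.6909 -0.4554] tcp [ 0.39   -0.4666  0.2274] -> [ 0.4705 -0.2791  0.1961] F [ 0.2401 -0.1433 -0.6003] op 0.05943564405569916
rel w [-0.14   -0.5089  0.2354] shift cm [-18.0641   8.9867  -4.3849] n 5
row [-0.028  -0.1018  0.0471] [-3.57   2.177 -0.031]
```

```bash
python3 - <<'E'
from plan import *
go(ORG,back=.14,s=-1,n=6)
E
```

```text
t 0.8 q [-1.1069  0.1209  1.5307  0.2209  1.6909 -0.4554] tcp [ 0.39   -0.4666  0.2274] -> [ 0.4693 -0.2894  0.2132] F [ 0.2401 -0.1433 -0.6003] op 0.05943564405569916
rel w [-0.14   -0.5089  0.2354] shift cm [-17.6884   7.0597  -4.0038] n 6
row [-0.0233 -0.0848  0.0392] [-2.926  1.496  0.036]
```

servo_tool:
  commands: [-0.023,-0.085,0.039,-2.93,1.5,0.04,0.7,-0.023,-0.085,0.039,-2.93,1.5,0.04,0.7,-0.023,-0.085,0.039,-2.93,1.5,0.04,0.7,-0.023,-0.085,0.039,-2.93,1.5,0.04,0.7,-0.023,-0.085,0.039,-2.93,1.5,0.04,0.7,-0.023,-0.085,0.039,-2.93,1.5,0.04,0.7,0,0,0,0,0,0,0.7]

```text
t: 1.5
tool_pos: [0.4711, -0.2784, 0.2088]
tool_rot: [-0.723, 1.464, -0.854]
contact_force: [-0.7, -0.3, -0.6]
opening: 0.0596
```

```bash
python3 - <<'E'
from plan import *
go(ORG,back=.09,s=-1)
E
```

```text
t 1.5 q [-0.8846  0.1028  1.638   0.3972  1.8037 -0.7834] tcp [ 0.4711 -0.2784  0.2088] -> [ 0.4723 -0.2635  0.1705] F [-0.6703 -0.3264 -0.633 ] op 0.05959356261065687
rel w [ 0.0101  0.0233 -0.0138] shift cm [ 0.7826  4.0366 -0.0274] n 2
row [ 0.0051  0.0116 -0.0069] [ 0.384  2.02  -0.017]
```

servo_tool:
  commands: [0.005,0.012,-0.007,0.38,1.5,0,0.7,0.005,0.012,-0.007,0.38,1.5,0,0.7,0,0,0,0,1.5,0,0.7,0,0,0,0,0,0,0.7]

```text
t: 1.9
tool_pos: [0.4725, -0.2617, 0.1639]
tool_rot: [-0.72, 1.48, -0.887]
contact_force: [-0.9, 1.0, -0.1]
opening: 0.0595
```

```bash
python3 - <<'E'
from plan import *
from station import viewer
import cv2
go(ORG,s=-1,vmax=.015)
for n,(a,b,c,e) in (("scene",(150,310,100,310)),("top",(220,380,330,540))):
    d=viewer.get_image(n); cv2.imwrite(f"pics/{n}1.png",cv2.resize(d["frame"][a:b,c:e],None,fx=3.5,fy=3.5)[:,:,::-1])
E
```

```text
t 1.9 q [-0.8639  0.1038  1.7102  0.3943  1.7095 -0.7656] tcp [ 0.4725 -0.2617  0.1639] -> [ 0.4777 -0.2168  0.0938] F [-0.9431  0.9704 -0.1242] op 0.05953420610484691
rel w [ 0.0002 -0.0051  0.0033] shift cm [-0.2207  8.3381  0.0006] n 6
row [ 0.     -0.0009  0.0005] [-0.035  1.39   0.   ]
```

View pics/scene1.png

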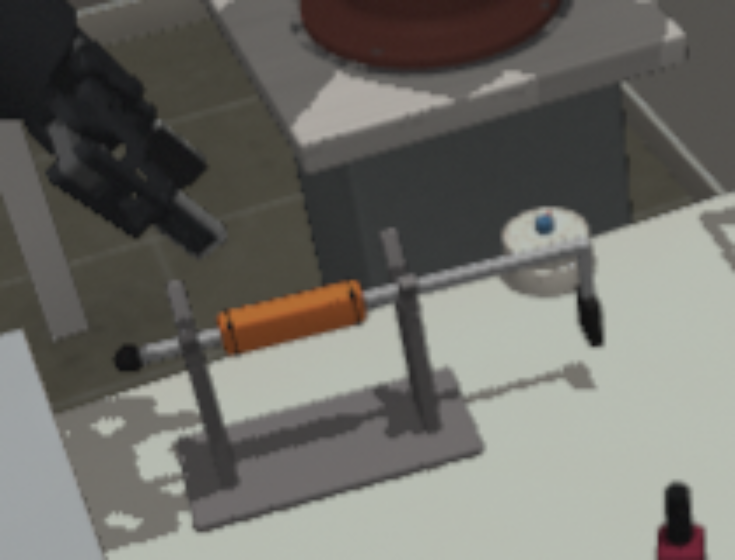

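View pics/top1.png

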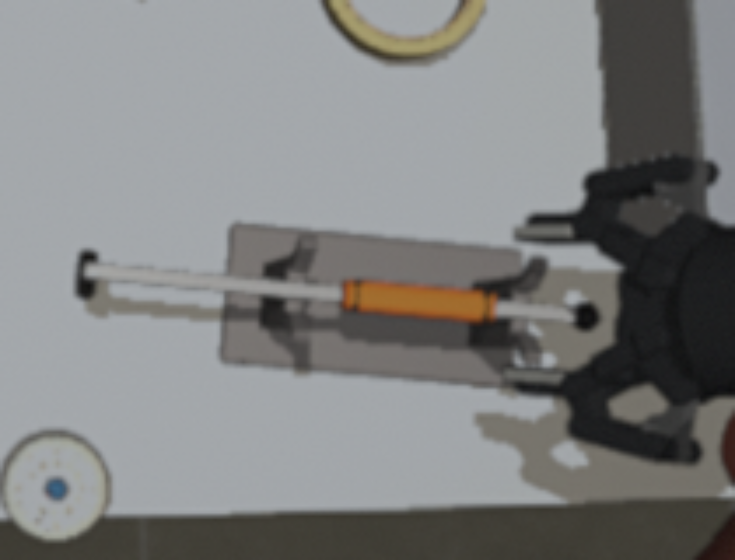

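servo_tool:
  commands: [0,0,0,-0.05,1.5,0,0.7,0,0,0,-0.05,1.5,0,0.7,0,0,0,-0.05,1.5,0,0.7,0,0,0,-0.05,1.5,0,0.7,0,0,0,-0.02,1.2,0,0.7,0,0,0,0,0.8,0,0.7,0,0,0,0,0,0,0.7]

```text
t: 2.7
tool_pos: [0.4791, -0.2172, 0.0934]
tool_rot: [-0.72, 1.476, -0.892]
contact_force: [0.1, 0.2, -0.1]
opening: 0.0599
```

```bash
python3 - <<'E'
from plan import *
go(ORG,s=-1,vmax=.015)
where()
E
```

```text
t 2.7 q [-0.806   0.1242  1.8146  0.4119  1.5682 -0.7648] tcp [ 0.4791 -0.2172  0.0934] -> [ 0.4777 -0.2168  0.0938] F [ 0.1285  0.2036 -0.1437] op 0.059862333143711886
rel w [-0.0032 -0.004   0.0066] shift cm [-0.0404 -0.0225 -0.1458] n 1
row [-0.0032 -0.004   0.0066] [-0.04  -0.022 -0.146]
t 2.70 rodorg if held [ 0.4759 -0.2448  0.1047] lean 0.5434112509877831 zax [ 0.9929 -0.1193  0.0006] F [ 0.1285  0.2036 -0.1437] op 0.059862333143711886 q [-0.806   0.1242  1.8146  0.4119  1.5682 -0.7648]
```

servo_tool:
  commands: [0,0,0.006,0,0,-0.14,0.6,0,0,0,0,0,0,0,0,0,0,0,0,0,0,0,0,0,0,0,0,0,0,0,0,0,0,0,0,0,0,0,0,0,0,0,0,0,0,0,0,0,0]
  grip_force: 80

```text
t: 3.4
tool_pos: [0.4785, -0.2189, 0.095]
tool_rot: [-0.716, 1.475, -0.891]
contact_force: [-0.2, 0.9, -1.6]
opening: 0.0123
```

```bash
python3 - <<'E'
from plan import *
from station import viewer
import cv2
where()
for n,(a,b,c,e) in (("scene",(150,310,100,310)),("top",(220,380,330,540))):
    d=viewer.get_image(n); cv2.imwrite(f"pics/{n}2.png",cv2.resize(d["frame"][a:b,c:e],None,fx=3.5,fy=3.5)[:,:,::-1])
E
```

```text
t 3.40 rodorg if held [ 0.4752 -0.2466  0.1062] lean 0.5469988473609839 zax [ 0.9927 -0.1202  0.0032] F [-0.2439  0.9449 -1.5849] op 0.012337930667232534 q [-0.8109  0.1238  1.8131  0.4145  1.5723 -0.7688]
```

View pics/scene2.png

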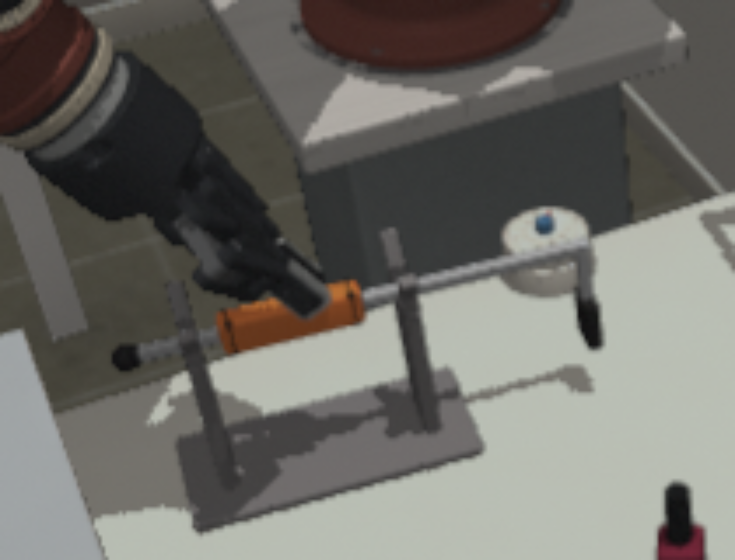

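View pics/top2.png

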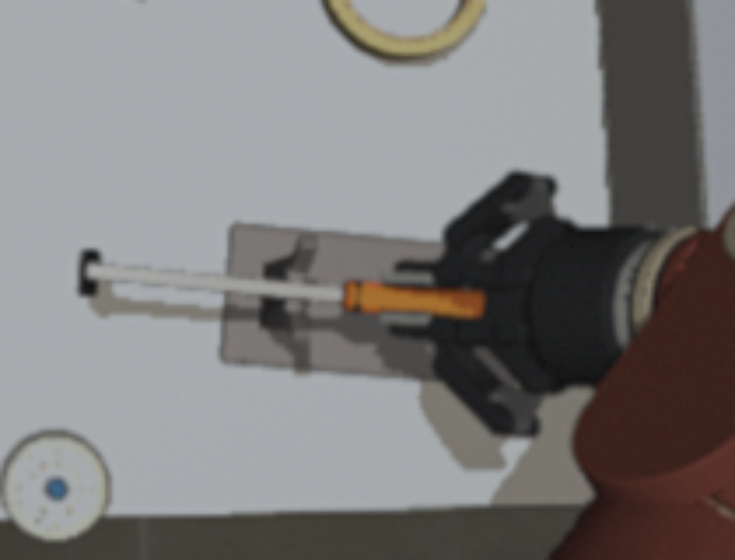

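```bash
python3 - <<'E'
from plan import *
go([.4752,-.2466,.1962],lean=.547,s=-1,n=6)
E
```

```text
t 3.5 q [-0.8108  0.1238  1.8132  0.4145  1.5722 -0.7688] tcp [ 0.4785 -0.2189  0.0949] -> [ 0.4784 -0.2189  0.185 ] F [ 0.1601 -0.3679 -1.2859] op 0.012333803165240952
rel w [-0.0059 -0.0034  0.    ] shift cm [-4.6781 -7.6932  0.0192] n 6
row [-0.001  -0.0006  0.    ] [-0.78  -1.282  0.001]
```

servo_tool:
  commands: [0,0,0,-0.4,-0.65,0,0,0,0,0,-0.78,-1.28,0,0,0,0,0,-0.78,-1.28,0,0,0,0,0,-0.78,-1.28,0,0,0,0,0,-0.78,-1.28,0,0,0,0,0,-0.78,-1.28,0,0,0,0,0,-0.39,-0.64,0,0,0,0,0,0,0,0,0]

```text
t: 4.3
tool_pos: [0.4789, -0.2195, 0.1958]
tool_rot: [-0.717, 1.471, -0.894]
contact_force: [1.2, -0.2, -1.3]
opening: 0.0123
```

```bash
python3 - <<'E'
from plan import *
from station import viewer
import cv2,pickle
where()
for n,(a,b,c,e) in (("scene",(130,270,100,310)),("top",(220,380,330,540))):
    d=viewer.get_image(n); pickle.dump(d,open(f"{n}3.pkl","wb")); cv2.imwrite(f"pics/{n}3.png",cv2.resize(d["frame"][a:b,c:e],None,fx=3.5,fy=3.5,interpolation=cv2.INTER_CUBIC)[:,:,::-1])
E
```

```text
t 4.30 rodorg if held [ 0.4756 -0.2471  0.207 ] lean 0.5435222438443204 zax [ 0.9928 -0.1199  0.007 ] F [ 1.1942 -0.154  -1.3377] op 0.012326768114658833 q [-0.8109  0.0156  1.7459  0.4197  1.7281 -0.6999]
```

View pics/scene3.png

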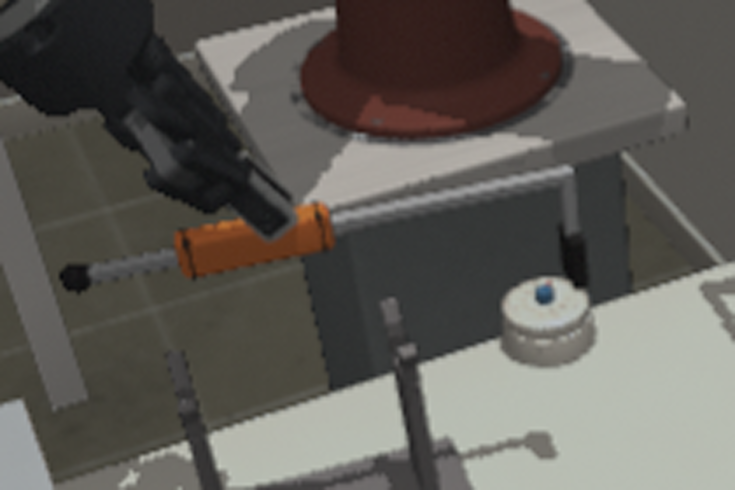

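View pics/top3.png

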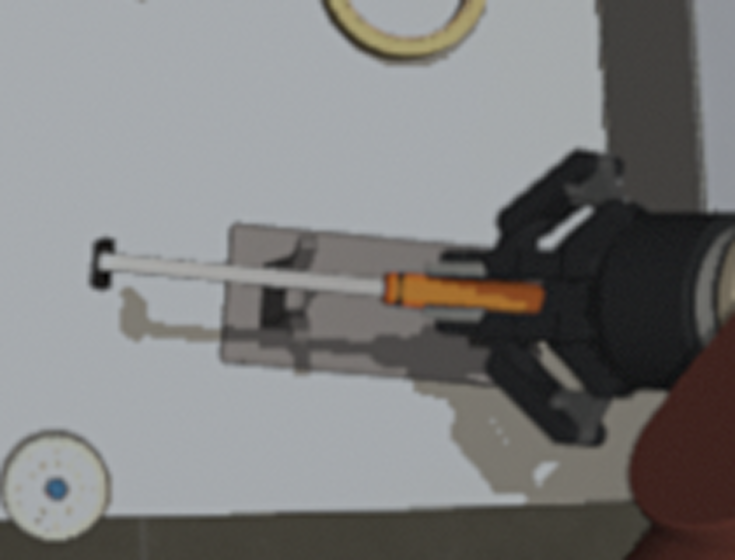

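```bash
python3 - <<'E'
from h import *
np.set_printoptions(precision=4,suppress=True)
T=load("top3.pkl");S=load("scene3.pkl")
t=lambda p:(np.array(p,float)+.5)/3.5-.5+[330,220]
s=lambda p:(np.array(p,float)+.5)/3.5-.5+[100,130]
b,e=tri(T,t([104,260]),S,s([570,172])); print("bend",b,e)
# handle front edge top & predicted rod
from plan import u,v,z
O=np.array([.4756,-.2471,.207])
for n,p in (("ball",-.09*u),("bendtop",.17*u+.004*z),("tip",.17*u-.07*z),("hf",.04*u),("hr",-.04*u)):
    print(n,O+p,"top",(project(T,O+p)-[330,220])*3.5,"scene",(project(S,O+p)-[100,130])*3.5)
h=hsv(T); m=(h[...,1]>180)&(h[...,2]>100)&(h[...,0]>=4)&(h[...,0]<18); print(blobs(m)[0])
E
```

```text
bend [ 0.4949 -0.0763  0.2038] 0.0007938810782873964
ball [ 0.4653 -0.3365  0.207 ] top [[650.7692 306.7693]] scene [[ 75.6146 276.7407]]
bendtop [ 0.495  -0.0782  0.211 ] top [[106.9789 257.3224]] scene [[563.8787 160.8189]]
tip [ 0.495  -0.0782  0.137 ] top [[ 97.1522 264.1701]] scene [[574.9817 269.8915]]
hf [ 0.4802 -0.2074  0.207 ] top [[381.5485 282.9398]] scene [[329.3022 219.7508]]
hr [ 0.471  -0.2868  0.207 ] top [[548.2157 297.7968]] scene [[175.4983 254.2931]]
[(np.int32(230), array([464.9, 303.4]), array([445, 299,  40,  10], dtype=int32))]
```

```bash
cat >> plan.py <<'E'
def SO(s,l,zz): return s*u+l*v+zz*z
def sl(P): return np.array([P@u,P@v,P[2]])
E
python3 - <<'E'
from plan import *
print(SO(-.04,-.485,.2))
go(SO(-.04,-.485,.2),lean=.565,vmax=.03)
E
```

```text
[ 0.4773 -0.0951  0.2   ]
t 4.4 q [-0.8109  0.017   1.7477  0.4195  1.7275 -0.7001] tcp [ 0.4784 -0.2191  0.1942] -> [ 0.4805 -0.0672  0.189 ] F [-0.0827 -0.2795 -1.0462] op 0.012560508554690708
rel w [-0.0074 -0.0023  0.0201] shift cm [-12.6508   8.2696  -1.6243] n 5
row [-0.0015 -0.0005  0.004 ] [-2.517  1.675 -0.318]
```

servo_tool:
  commands: [0,0,0.003,-1.2,0.8,-0.15,0,-0.001,0,0.004,-2.4,1.6,-0.3,0,-0.001,0,0.004,-2.4,1.6,-0.3,0,-0.001,0,0.004,-2.4,1.6,-0.3,0,-0.001,0,0.003,-2.2,1.4,-0.3,0,0,0,0,-1,0.7,-0.1,0,0,0,0,0,0,0,0]

```text
t: 5.1
tool_pos: [0.4764, -0.0678, 0.1822]
tool_rot: [-0.703, 1.494, -0.864]
contact_force: [0.0, -0.7, -1.0]
opening: 0.0125
```

```bash
python3 - <<'E'
from plan import *
from station import viewer
import cv2,pickle
where()
for n,(a,b,c,e) in (("scene",(100,270,180,420)),("top",(200,370,180,420))):
    d=viewer.get_image(n); pickle.dump(d,open(f"{n}4.pkl","wb")); cv2.imwrite(f"pics/{n}4.png",cv2.resize(d["frame"][a:b,c:e],None,fx=3,fy=3,interpolation=cv2.INTER_CUBIC)[:,:,::-1])
E
```

```text
t 5.10 rodorg if held [ 0.4733 -0.0959  0.1932] lean 0.5730072156669899 zax [ 0.993  -0.1179 -0.0118] F [ 0.049  -0.7198 -0.9537] op 0.012523156867418749 q [-0.6101 -0.1564  1.9406  0.4946  1.6517 -0.5222]
```

View pics/scene4.png

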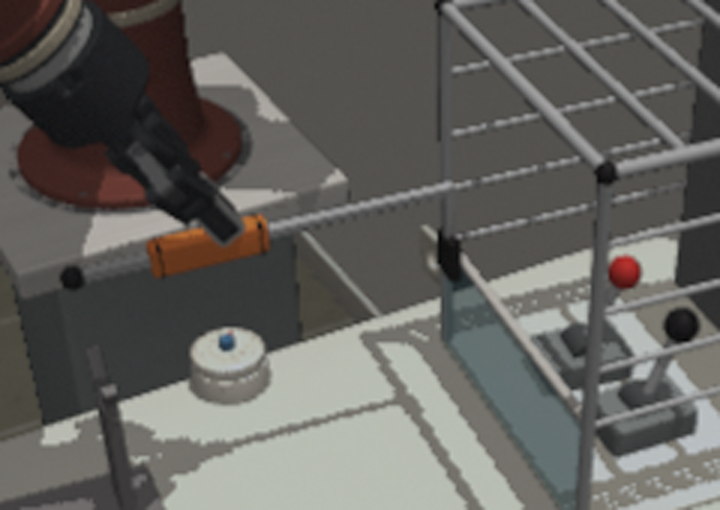

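View pics/top4.png

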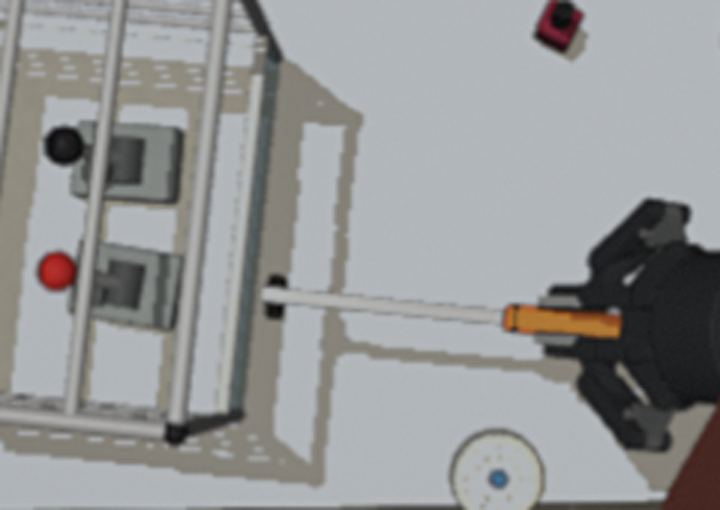

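```bash
python3 - <<'E'
from h import *
from plan import *
T=load("top4.pkl");S=load("scene4.pkl")
t=lambda p:(np.array(p,float)+.5)/3-.5+[180,200]
s=lambda p:(np.array(p,float)+.5)/3-.5+[180,100]
b,e=tri(T,t([266,294]),S,s([449,186])); print("bend",b,e,sl(b))
o,R=cur(); O=o["tool_pos"]-R[:,1]*.019-.018*u-.005*z
print("O",O,sl(O),"pred bend top",O+.17*u+.004*z, "scene",(project(S,O+.17*u+.004*z)-[180,100])*3,"tip",(project(S,O+.17*u-.07*z)-[180,100])*3, "top",(project(T,O+.17*u+.004*z)-[180,200])*3,"ball",(project(S,O-.09*u)-[180,100])*3)
print("red",sl(np.array([.5128,.2142,.0906])),"blk",sl(np.array([.5909,.2085,.0919])))
# switch block centre tops
t2=lambda p:(np.array(p,float)+.5)/3-.5+[180,200]
print("red block corners",[sl(q) for q in plane(T,t2([[88,240],[182,254],[174,328],[72,316]]),.031)])
print("guard",sl(plane(T,t2([[255,80]]),.105)[0]),sl(plane(T,t2([[225,410]]),.105)[0]))
go(SO(.03,-.485,.193),lean=.565,vmax=.02)
E
```

```text
bend [0.4919 0.0738 0.1954] 0.00019167475840215582 [ 0.1295 -0.4803  0.1954]
O [ 0.4738 -0.0976  0.1936] [-0.0428 -0.4818  0.1936] pred bend top [0.4932 0.0713 0.1976] scene [[445.5917 184.0785]] tip [[445.8316 274.0332]] top [[268.931  290.4203]] ball [[ 68.4995 273.7861]]
red [ 0.2714 -0.485   0.0906] blk [ 0.2746 -0.5632  0.0919]
red block corners [array([ 0.2656, -0.5088,  0.031 ]), array([ 0.203 , -0.5057,  0.031 ]), array([ 0.2029, -0.4574,  0.031 ]), array([ 0.2703, -0.4585,  0.031 ])]
guard [ 0.1589 -0.6128  0.105 ] [ 0.1557 -0.4111  0.105 ]
t 5.2 q [-0.6124 -0.155   1.9385  0.4941  1.6516 -0.5227] tcp [ 0.4769 -0.0695  0.1826] -> [0.4885 0.0024 0.182 ] F [-0.4325 -0.0688 -1.2376] op 0.012099016184652433
rel w [ 0.0064 -0.0106 -0.0072] shift cm [-6.0827  3.9895  0.2911] n 4
row [ 0.0016 -0.0027 -0.0018] [-1.523  0.993  0.076]
```

servo_tool:
  commands: [0.001,-0.002,-0.001,-1,0.65,0.05,0,0.001,-0.002,-0.002,-1.5,1,0.07,0,0.001,-0.002,-0.002,-1.5,1,0.07,0,0.001,-0.002,-0.002,-1.5,1,0.07,0,0,0,0,-0.5,0.3,0,0]

```text
t: 5.7
tool_pos: [0.4903, 0.0005, 0.182]
tool_rot: [-0.702, 1.486, -0.878]
contact_force: [0.2, 0.1, -1.9]
opening: 0.0121
```

```bash
python3 - <<'E'
from plan import *
where()
go(SO(.09,-.485,.19),lean=.565,vmax=.015)
o,R=cur();print(sl(o["tool_pos"]-R[:,1]*.019-.018*u-.005*z))
E
```

```text
t 5.70 rodorg if held [ 0.487  -0.0275  0.193 ] lean 0.5644238104087661 zax [ 0.9924 -0.1231 -0.0026] F [ 0.1512  0.0965 -1.8736] op 0.01207599069584373 q [-0.4775 -0.2021  1.9783  0.5248  1.5821 -0.4057]
t 5.7 q [-0.4775 -0.2021  1.9783  0.5248  1.5821 -0.4057] tcp [0.4903 0.0005 0.182 ] -> [0.4953 0.062  0.179 ] F [ 0.1512  0.0965 -1.8736] op 0.01207599069584373
rel w [-0.0026 -0.0089  0.0006] shift cm [-5.0441  3.5518 -0.2583] n 4
row [-0.0006 -0.0022  0.0001] [-1.261  0.888 -0.06 ]
[ 0.0284 -0.487   0.193 ]
```

servo_tool:
  commands: [-0.001,-0.002,0,-0.8,0.55,-0.06,0,-0.001,-0.002,0,-1.2,0.85,-0.06,0,-0.001,-0.002,0,-1.2,0.85,-0.06,0,0,-0.002,0,-1.2,0.85,-0.06,0,0,0,0,-0.4,0.3,0,0,0,0,0,0,0,0,0]

```text
t: 6.3
tool_pos: [0.4956, 0.063, 0.1787]
tool_rot: [-0.707, 1.481, -0.872]
contact_force: [-0.5, 0.1, -2.2]
opening: 0.0122
```

```bash
python3 - <<'E'
from plan import *
from station import viewer
import cv2,pickle
where()
o,R=cur();print(sl(o["tool_pos"]-R[:,1]*.019-.018*u-.005*z))
for n,(a,b,c,e) in (("scene",(60,230,210,450)),("top",(200,370,160,400))):
    d=viewer.get_image(n); pickle.dump(d,open(f"{n}5.pkl","wb")); cv2.imwrite(f"pics/{n}5.png",cv2.resize(d["frame"][a:b,c:e],None,fx=3,fy=3,interpolation=cv2.INTER_CUBIC)[:,:,::-1])
go(SO(.1264,-.485,.19),lean=.565,vmax=.015)
E
```

```text
t 6.30 rodorg if held [0.4924 0.035  0.1898] lean 0.5642053007396276 zax [ 0.9933 -0.1154 -0.001 ] F [-0.5181  0.1333 -2.2251] op 0.012213589960596339 q [-0.3551 -0.2265  2.0044  0.5467  1.5219 -0.3109]
[ 0.091  -0.4852  0.1898]
t 6.4 q [-0.3564 -0.2263  2.0041  0.5465  1.5222 -0.3112] tcp [0.4957 0.0622 0.1788] -> [0.4995 0.0981 0.179 ] F [-0.095   0.8729 -1.4648] op 0.01242452682831436
rel w [-0.0003 -0.0022  0.0009] shift cm [-3.0594  1.9195 -0.0454] n 3
row [-0.0001 -0.0007  0.0003] [-1.02   0.64  -0.014]
```

View pics/scene5.png

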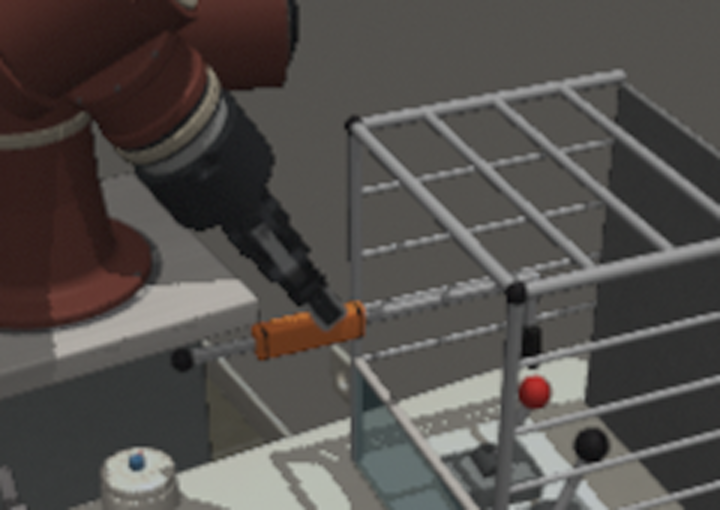

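View pics/top5.png

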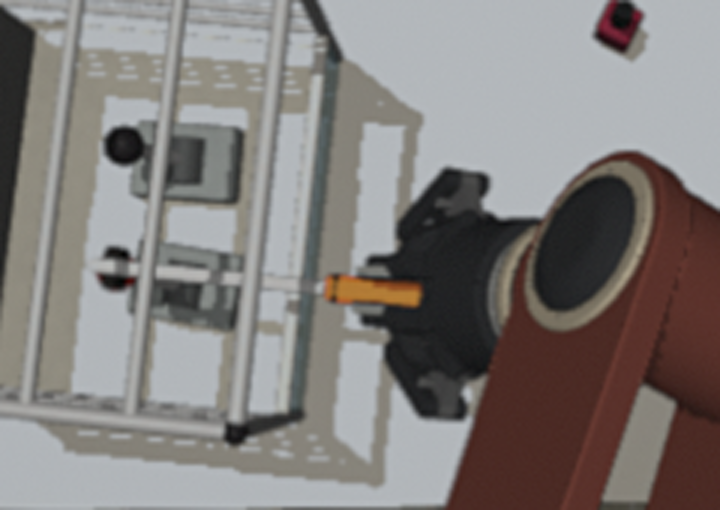

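servo_tool:
  commands: [0,-0.001,0,-0.7,0.45,0,0,0,-0.001,0,-1,0.63,0,0,0,0,0,-1,0.63,0,0,0,0,0,-0.4,0.25,0,0,0,0,0,0,0,0,0]

```text
t: 6.9
tool_pos: [0.5007, 0.1009, 0.1789]
tool_rot: [-0.706, 1.48, -0.874]
contact_force: [-0.6, 0.4, -0.6]
opening: 0.0123
```

```bash
python3 - <<'E'
from plan import *
from station import viewer
import cv2,pickle
where()
o,R=cur();print(sl(o["tool_pos"]-R[:,1]*.019-.018*u-.005*z))
for n,(a,b,c,e) in (("scene",(60,230,250,490)),("top",(200,370,160,400))):
    d=viewer.get_image(n); pickle.dump(d,open(f"{n}6.pkl","wb")); cv2.imwrite(f"pics/{n}6.png",cv2.resize(d["frame"][a:b,c:e],None,fx=3,fy=3,interpolation=cv2.INTER_CUBIC)[:,:,::-1])
go(SO(.128,-.485,.148),lean=.565,vmax=.01)
E
```

```text
t 6.90 rodorg if held [0.4974 0.0729 0.19  ] lean 0.5641830968997663 zax [ 0.9932 -0.1163  0.0002] F [-0.5797  0.4246 -0.5939] op 0.01231220395187434 q [-0.277  -0.231   2.0078  0.5586  1.4813 -0.2449]
[ 0.1293 -0.4858  0.19  ]
t 7.0 q [-0.2781 -0.231   2.0078  0.5584  1.4814 -0.2453] tcp [0.5007 0.1003 0.1789] -> [0.4997 0.0997 0.137 ] F [ 0.7338 -0.2642 -1.1013] op 0.012585819135284797
rel w [-0.0017 -0.0023  0.001 ] shift cm [ 2.2977  3.5108 -0.1001] n 4
row [-0.0004 -0.0006  0.0003] [ 0.575  0.878 -0.025]
```

View pics/scene6.png

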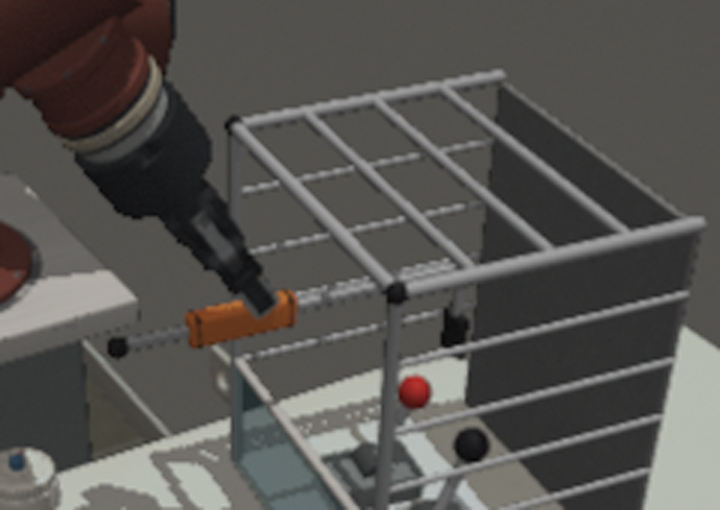

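View pics/top6.png

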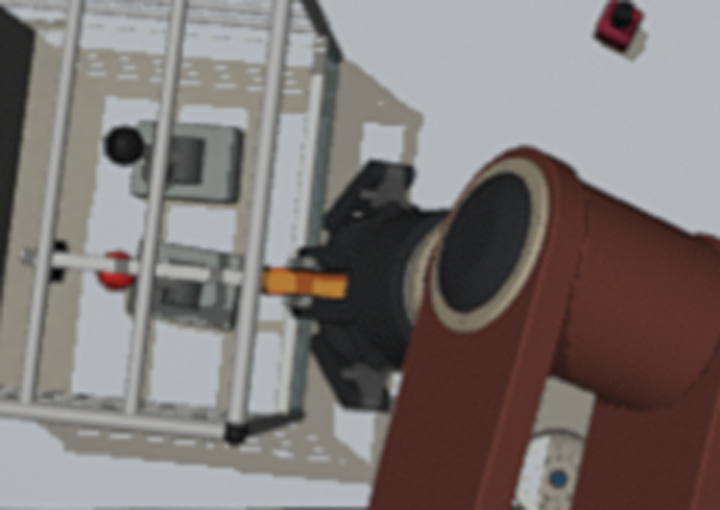

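servo_tool:
  commands: [0,-0.001,0,0.4,0.6,0,0,0,-0.001,0,0.58,0.88,-0.02,0,0,0,0,0.58,0.88,-0.03,0,0,0,0,0.5,0.8,-0.03,0,0,0,0,0.2,0.3,0,0,0,0,0,0,0,0,0]

```text
t: 7.6
tool_pos: [0.499, 0.0988, 0.1323]
tool_rot: [-0.707, 1.482, -0.874]
contact_force: [-0.5, 0.2, -1.3]
opening: 0.0126
```

```bash
python3 - <<'E'
from h import *
from plan import *
from station import viewer
where()
o,R=cur();O=o["tool_pos"]-R[:,1]*.019-.018*u-.005*z;print(sl(O))
for n,(a,b,c,e) in (("scene",(80,250,250,490)),("top",(200,370,160,400))):
    d=viewer.get_image(n); pickle.dump(d,open(f"{n}7.pkl","wb")); cv2.imwrite(f"pics/{n}7.png",cv2.resize(d["frame"][a:b,c:e],None,fx=3,fy=3,interpolation=cv2.INTER_CUBIC)[:,:,::-1])
    print(n,"tip px",(project(d,O+.17*u-.07*z)-[c,a])*3)
go(SO(.053,-.485,.146),lean=.565,vmax=.01)
E
```

```text
t 7.60 rodorg if held [0.4958 0.0708 0.1433] lean 0.5636527963835314 zax [ 0.9931 -0.1171 -0.0014] F [-0.4541  0.2363 -1.3034] op 0.01264426765484716 q [-0.2818 -0.1812  2.0478  0.5632  1.4084 -0.2955]
[ 0.127  -0.4844  0.1433]
scene tip px [[442.5325 340.9065]]
top tip px [[ 80.2498 267.8112]]
t 7.7 q [-0.2816 -0.182   2.0469  0.5633  1.4088 -0.2954] tcp [0.4994 0.0988 0.1331] -> [0.4911 0.0252 0.135 ] F [ 0.4192  0.8096 -1.7769] op 0.012360069157378322
rel w [-0.0014 -0.0023  0.0015] shift cm [ 6.1591 -4.1054  0.0306] n 7
row [-0.0002 -0.0003  0.0002] [ 0.88  -0.587  0.003]
```

View pics/scene7.png

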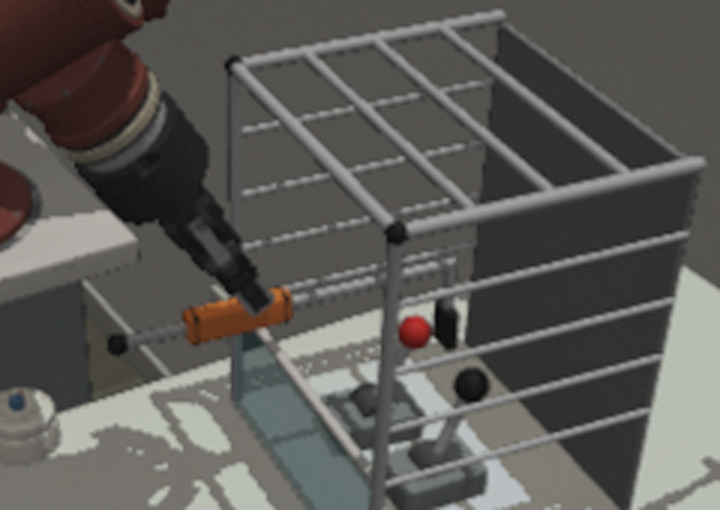

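View pics/top7.png

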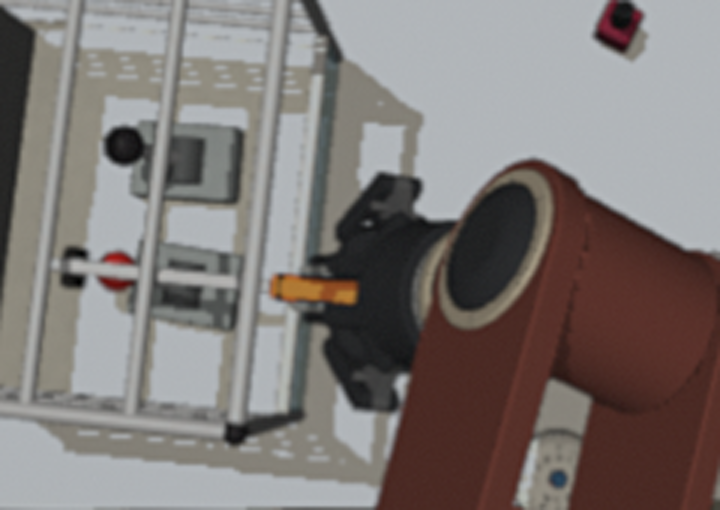

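servo_tool:
  commands: [0,0,0,-0.23,-0.38,0,0,0,0,0,0.45,-0.28,0,0,0,0,0,0.7,-0.45,0,0,0,0,0,0.7,-0.45,0,0,0,0,0,0.7,-0.45,0,0,0,0,0,0.7,-0.45,0,0,0,0,0,0.7,-0.45,0,0,0,0,0,0.5,-0.32,0,0,0,0,0,0,0,0,0]

```text
t: 8.6
tool_pos: [0.4942, 0.0413, 0.1412]
tool_rot: [-0.703, 1.478, -0.875]
contact_force: [0.4, 0.5, -1.2]
opening: 0.0123
```

```bash
python3 - <<'E'
from h import *
from plan import *
from station import viewer
where()
o,R=cur();O=o["tool_pos"]-R[:,1]*.019-.018*u-.005*z;print(sl(O))
for n,(a,b,c,e) in (("scene",(80,250,250,490)),("top",(200,370,160,400))):
    d=viewer.get_image(n); pickle.dump(d,open(f"{n}8.pkl","wb")); cv2.imwrite(f"pics/{n}8.png",cv2.resize(d["frame"][a:b,c:e],None,fx=3,fy=3,interpolation=cv2.INTER_CUBIC)[:,:,::-1])
    print(n,"tip px",(project(d,O+.17*u-.07*z)-[c,a])*3)
go(SO(.053,-.485,.148),lean=.565,vmax=.01)
E
```

```text
t 8.60 rodorg if held [0.4909 0.0133 0.1522] lean 0.5654691209946013 zax [ 0.9931 -0.1174  0.004 ] F [ 0.3601  0.532  -1.1593] op 0.012298777537485836 q [-0.3994 -0.1797  2.0311  0.5444  1.4768 -0.3872]
[ 0.0693 -0.4861  0.1522]
scene tip px [[376.4375 349.5315]]
top tip px [[168.0281 273.4668]]
t 8.7 q [-0.3983 -0.1799  2.0314  0.5448  1.4765 -0.3867] tcp [0.4941 0.042  0.1411] -> [0.4911 0.0252 0.137 ] F [ 0.2104  0.6563 -0.4021] op 0.012220884240658697
rel w [-0.0048 -0.0001 -0.0007] shift cm [ 1.6556 -0.5575 -0.1088] n 2
row [-0.0024 -0.0001 -0.0003] [ 0.828 -0.279 -0.055]
```

View pics/scene8.png

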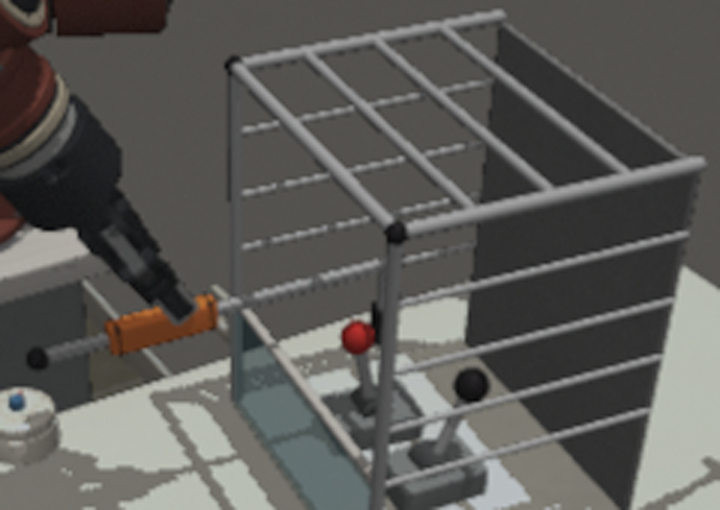

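View pics/top8.png

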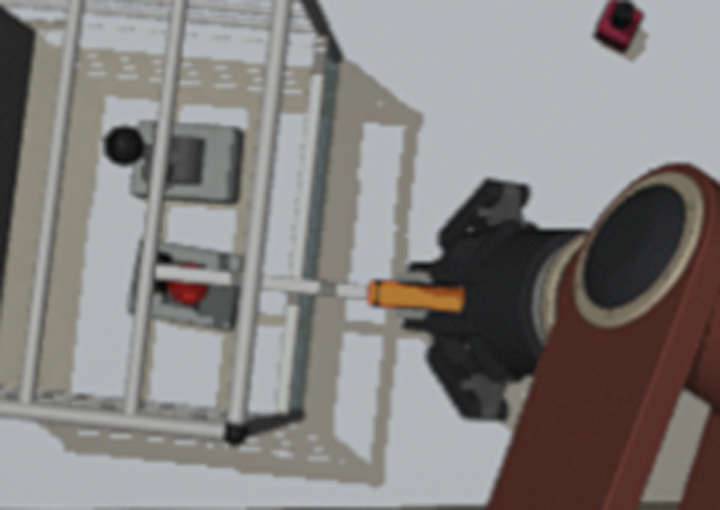

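servo_tool:
  commands: [0,0,0,0.43,-0.16,-0.08,0,0,0,0,0.43,-0.16,-0.08,0,0,0,0,0.4,-0.22,-0.05,0,0,0,0,0.35,-0.22,-0.05,0]

```text
t: 9.1
tool_pos: [0.4893, 0.0243, 0.1386]
tool_rot: [-0.703, 1.476, -0.874]
contact_force: [0.9, 1.2, -1.2]
opening: 0.0127
```

```bash
python3 - <<'E'
from h import *
from plan import *
from station import viewer
where()
o,R=cur();O=o["tool_pos"]-R[:,1]*.019-.018*u-.005*z;print(sl(O))
for n,(a,b,c,e) in (("scene",(80,250,250,490)),("top",(200,370,160,400))):
    d=viewer.get_image(n); pickle.dump(d,open(f"{n}9.pkl","wb")); cv2.imwrite(f"pics/{n}9.png",cv2.resize(d["frame"][a:b,c:e],None,fx=3,fy=3,interpolation=cv2.INTER_CUBIC)[:,:,::-1])
E
```

```text
t 9.10 rodorg if held [ 0.486  -0.0037  0.1496] lean 0.5654583469018982 zax [ 0.9933 -0.1157  0.0048] F [ 0.8888  1.1813 -1.2353] op 0.012747419676679903 q [-0.4356 -0.1769  2.0334  0.537   1.4906 -0.4215]
[ 0.0519 -0.4833  0.1496]
```

View pics/scene9.png

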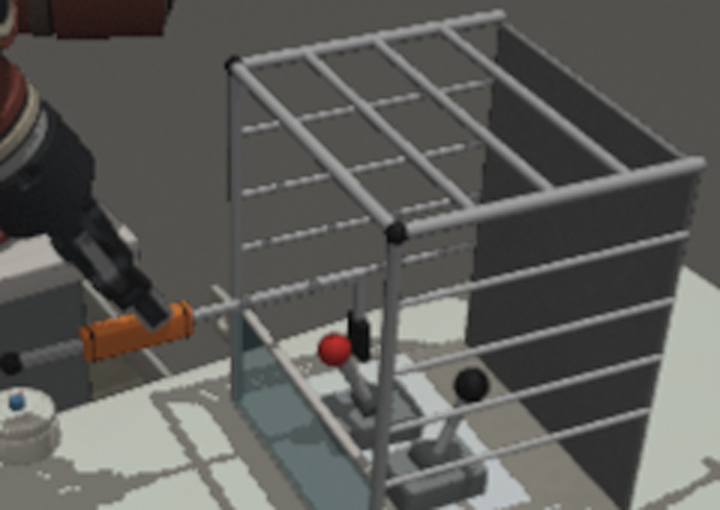

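View pics/top9.png

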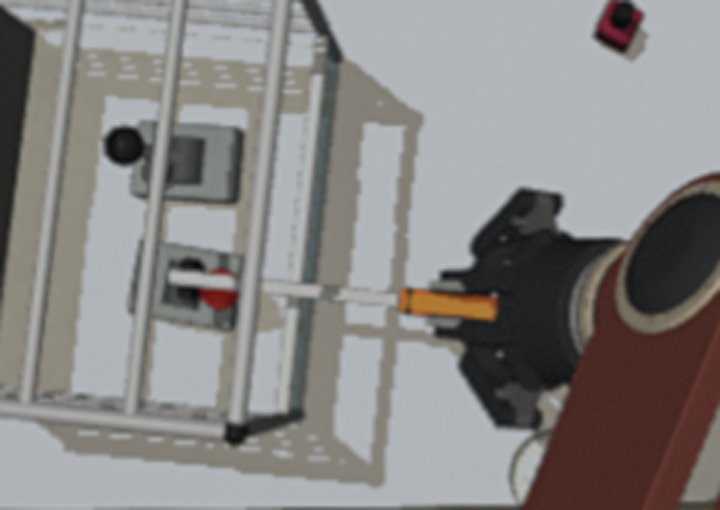

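```bash
cat >> h.py <<'E'
def redball(T,S):
    hS=hsv(S); m=(hS[...,1]>140)&(hS[...,2]>90)&((hS[...,0]<5)|(hS[...,0]>172)); m[:150]=0; m[:,:310]=0; m[260:]=0;m[:,470:]=0
    print(blobs(m)[0]); 
    c,_=cv2.findContours(m.astype(np.uint8),cv2.RETR_EXTERNAL,cv2.CHAIN_APPROX_NONE); c=max(c,key=cv2.contourArea); (x,y),r=cv2.minEnclosingCircle(c); print("scene circ",x,y,r); return np.array([x,y])
E
python3 - <<'E'
from h import *
from plan import *
for k in("0","9"):
    T=load(f"top{k}.pkl");S=load(f"scene{k}.pkl")
    p=redball(T,S)
    for zz in (.086,.089,.092): print(zz, sl(plane(S,p,zz)[0]))
T=load("top9.pkl")
t=lambda p:(np.array(p,float)+.5)/3-.5+[160,200]
P,e=tri(T,t([220,290]),load("scene9.pkl"),p); print(P,sl(P),e)
E
```

```text
[(np.int32(65), array([387.9, 189.4]), array([383, 186,  10,   8], dtype=int32))]
scene circ 387.68182373046875 189.9545440673828 4.778231143951416
0.086 [ 0.2738 -0.4786  0.086 ]
0.089 [ 0.2715 -0.4824  0.089 ]
0.092 [ 0.2693 -0.4862  0.092 ]
[(np.int32(68), array([361.5, 195.4]), array([356, 192,  11,   8], dtype=int32))]
scene circ 361.1000061035156 195.5 5.124545574188232
0.086 [ 0.2089 -0.4748  0.086 ]
0.089 [ 0.2069 -0.4787  0.089 ]
0.092 [ 0.2049 -0.4825  0.092 ]
[0.5001 0.1496 0.0899] [ 0.2058 -0.4797  0.0899] 0.0011183842935021814
```

servo_tool:
  commands: [0,0,0,0.3,-0.17,-0.03,0,0,0,0,0.3,-0.17,-0.03,0]

```text
t: 9.4
tool_pos: [0.4859, 0.0232, 0.1369]
tool_rot: [-0.695, 1.484, -0.86]
contact_force: [3.2, 16.0, -8.5]
opening: 0.0125
```

servo_tool:
  commands: [0,0,0,-0.3,0.19,0,0,0,0,0,-0.3,0.19,0,0,0,0,0,0,0,0,0]

```text
t: 9.7
tool_pos: [0.4857, 0.0308, 0.1356]
tool_rot: [-0.698, 1.486, -0.859]
contact_force: [0.7, 0.4, -2.1]
opening: 0.0124
```

```bash
python3 - <<'E'
from h import *
from plan import *
from station import viewer
where()
o,R=cur();O=o["tool_pos"]-R[:,1]*.019-.018*u-.005*z;print(sl(O))
I={}
for n,(a,b,c,e) in (("scene",(80,250,250,490)),("top",(200,370,160,400))):
    d=viewer.get_image(n); I[n]=d; pickle.dump(d,open(f"{n}10.pkl","wb")); cv2.imwrite(f"pics/{n}10.png",cv2.resize(d["frame"][a:b,c:e],None,fx=3,fy=3,interpolation=cv2.INTER_CUBIC)[:,:,::-1])
p=redball(I["top"],I["scene"])
for zz in (.086,.089,.092): print(zz, sl(plane(I["scene"],p,zz)[0]))
go(sl(O)@np.array([u,v,z])+.05*z,lean=.565,vmax=.012)
E
```

```text
t 9.70 rodorg if held [0.4825 0.0026 0.1465] lean 0.5791987513526627 zax [ 0.9936 -0.1133 -0.0038] F [ 0.6566  0.4396 -2.0956] op 0.012445423083553805 q [-0.4317 -0.1763  2.0421  0.5474  1.494  -0.4213]
[ 0.0577 -0.479   0.1465]
[(np.int32(71), array([361.1, 195.4]), array([356, 191,  11,   9], dtype=int32))]
scene circ 361.0 195.0 5.099119663238525
0.086 [ 0.2095 -0.473   0.086 ]
0.089 [ 0.2075 -0.4768  0.089 ]
0.092 [ 0.2056 -0.4807  0.092 ]
t 9.8 q [-0.4322 -0.1764  2.0417  0.5474  1.4941 -0.4214] tcp [0.4859 0.0305 0.1359] -> [0.4857 0.0306 0.1855] F [ 0.0302  0.5409 -1.1942] op 0.012280771828437316
rel w [ 0.003  -0.0013 -0.0141] shift cm [-2.7191 -4.1466 -0.035 ] n 4
row [ 0.0008 -0.0003 -0.0035] [-0.674 -1.04  -0.007]
```

View pics/scene10.png

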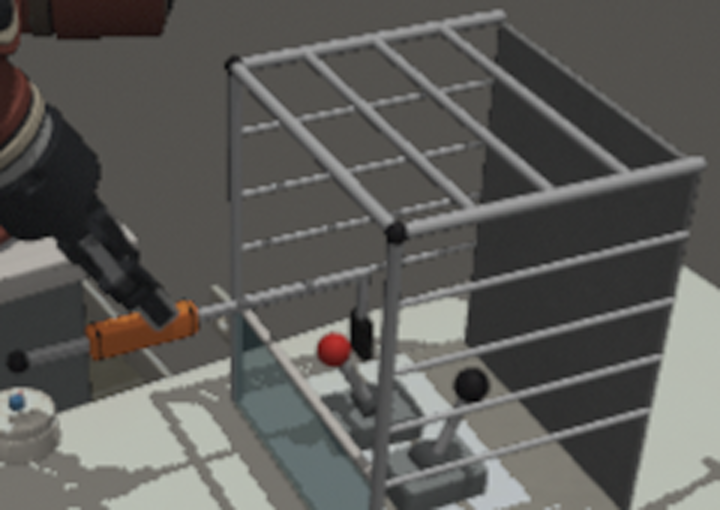

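View pics/top10.png

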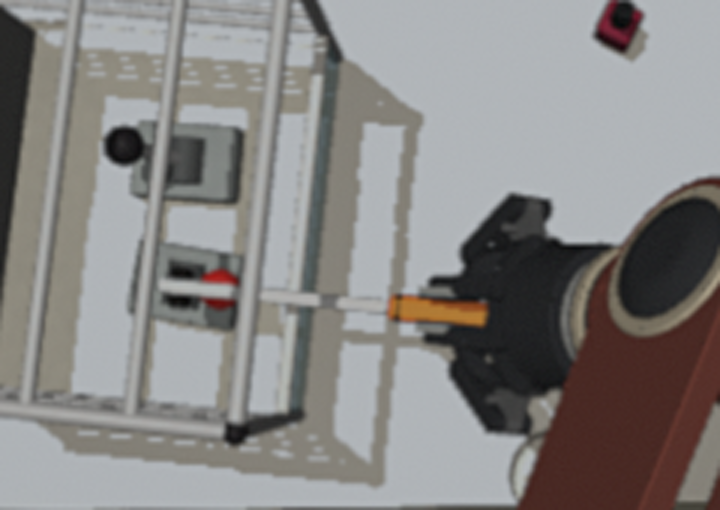

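servo_tool:
  commands: [0,0,-0.003,-0.4,-0.6,0,0,0,0,-0.003,-0.67,-1.04,0,0,0,0,-0.003,-0.67,-1.04,0,0,0,0,-0.003,-0.67,-1.04,0,0,0,0,0,-0.3,-0.4,0,0,0,0,0,0,0,0,0]

```text
t: 10.4
tool_pos: [0.4877, 0.0297, 0.1926]
tool_rot: [-0.707, 1.477, -0.873]
contact_force: [0.8, -0.2, -1.7]
opening: 0.0123
```

```bash
python3 - <<'E'
from plan import *
where()
o,R=cur();O=o["tool_pos"]-R[:,1]*.019-.018*u-.005*z;print(sl(O))
go(SO(-.10,-.48,.20),lean=.565,vmax=.02)
E
```

```text
t 10.40 rodorg if held [0.4844 0.0017 0.2037] lean 0.5638006258254052 zax [ 0.9934 -0.1143  0.0022] F [ 0.7944 -0.1751 -1.7163] op 0.012291562642746098 q [-0.4254 -0.2414  1.9928  0.5344  1.5781 -0.3591]
[ 0.0571 -0.481   0.2037]
t 10.4 q [-0.4254 -0.2414  1.9928  0.5344  1.5781 -0.3591] tcp [0.4877 0.0297 0.1926] -> [ 0.4687 -0.1262  0.189 ] F [ 0.7944 -0.1751 -1.7163] op 0.012291562642746098
rel w [-0.0019  0.0012  0.0012] shift cm [13.4707 -8.0843 -0.1071] n 7
row [-0.0003  0.0002  0.0002] [ 1.924 -1.156 -0.015]
```

servo_tool:
  commands: [0,0,0,1,-0.6,0,0,0,0,0,1.92,-1.16,0,0,0,0,0,1.92,-1.16,-0.02,0,0,0,0,1.92,-1.16,-0.02,0,0,0,0,1.92,-1.16,-0.02,0,0,0,0,1.92,-1.16,-0.02,0,0,0,0,1.92,-1.16,-0.02,0,0,0,0,0.9,-0.5,0,0,0,0,0,0,0,0,0]

```text
t: 11.3
tool_pos: [0.4646, -0.1352, 0.1841]
tool_rot: [-0.707, 1.485, -0.87]
contact_force: [-0.1, 1.3, -2.5]
opening: 0.0124
```

```bash
python3 - <<'E'
from h import *
from plan import *
from station import viewer
where()
o,R=cur();O=o["tool_pos"]-R[:,1]*.019-.018*u-.005*z;print(sl(O))
I={}
for n,(a,b,c,e) in (("scene",(120,290,200,440)),("top",(200,370,300,540))):
    d=viewer.get_image(n); I[n]=d; pickle.dump(d,open(f"{n}11.pkl","wb")); cv2.imwrite(f"pics/{n}11.png",cv2.resize(d["frame"][a:b,c:e],None,fx=3,fy=3,interpolation=cv2.INTER_CUBIC)[:,:,::-1])
cv2.imwrite("pics/top11full.png",I["top"]["frame"][:,:,::-1])
p=redball(I["top"],I["scene"])
for zz in (.086,.089,.092): print(zz, sl(plane(I["scene"],p,zz)[0]))
print("rest",sl(np.array([.4735,-.2422,0])),"ORG",sl(ORG))
E
```

```text
t 11.30 rodorg if held [ 0.4615 -0.1632  0.1952] lean 0.5658697951264392 zax [ 0.9933 -0.1156 -0.0043] F [-0.1441  1.2538 -2.4977] op 0.012433323082850634 q [-0.7244 -0.105   1.8888  0.4569  1.6951 -0.6282]
[-0.1094 -0.4771  0.1952]
[(np.int32(69), array([361. , 195.4]), array([356, 191,  11,   9], dtype=int32))]
scene circ 361.0 195.5 5.02503776550293
0.086 [ 0.2087 -0.4747  0.086 ]
0.089 [ 0.2067 -0.4786  0.089 ]
0.092 [ 0.2047 -0.4824  0.092 ]
rest [-0.1865 -0.4981  0.    ] ORG [-0.1887 -0.4993  0.105 ]
```

View pics/scene11.png

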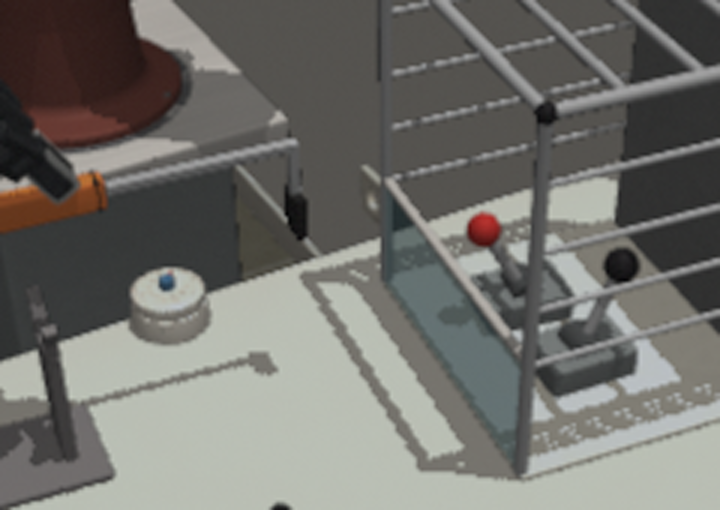

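View pics/top11full.png

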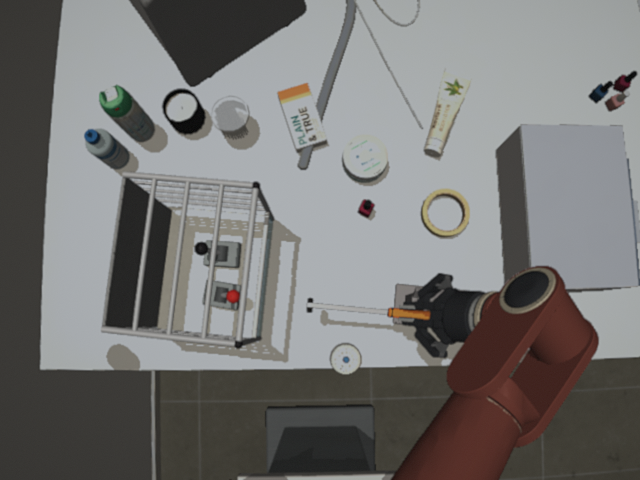

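```bash
python3 - <<'E'
from plan import *
go(SO(-.1885,-.4993,.185),lean=.562,vmax=.02)
E
```

```text
t 11.4 q [-0.7223 -0.1062  1.8897  0.4575  1.6953 -0.6278] tcp [ 0.4647 -0.1339  0.1843] -> [ 0.4777 -0.2164  0.1739] F [-0.2195 -0.2648 -0.7992] op 0.012102144346697858
rel w [ 0.0036 -0.0019 -0.0041] shift cm [ 7.3483 -3.4463  2.2331] n 4
row [ 0.0009 -0.0005 -0.001 ] [ 1.839 -0.858  0.558]
```

servo_tool:
  commands: [0,0,0,0.9,-0.43,0.28,0,0.001,0,-0.001,1.7,-0.8,0.52,0,0.001,0,-0.001,1.7,-0.8,0.52,0,0.001,0,-0.001,1.7,-0.8,0.52,0,0,0,0,0.8,-0.4,0.25,0,0,0,0,0,0,0,0,0,0,0,0,0,0,0]

```text
t: 12.1
tool_pos: [0.4785, -0.2097, 0.1746]
tool_rot: [-0.712, 1.477, -0.867]
contact_force: [-1.1, -0.0, -0.7]
opening: 0.0122
```

```bash
python3 - <<'E'
from h import *
from plan import *
from station import viewer
where()
o,R=cur();O=o["tool_pos"]-R[:,1]*.019-.018*u-.005*z;print(sl(O))
for n,(a,b,c,e) in (("scene",(140,310,100,310)),("top",(220,380,330,540))):
    d=viewer.get_image(n); pickle.dump(d,open(f"{n}12.pkl","wb")); cv2.imwrite(f"pics/{n}12.png",cv2.resize(d["frame"][a:b,c:e],None,fx=3.5,fy=3.5,interpolation=cv2.INTER_CUBIC)[:,:,::-1])
    for nm,p in (("ball",-.09*u),("bendtop",.174*u+.004*z),("tip",.17*u-.07*z),("hf",.04*u+.012*z)): print(n,nm,(project(d,O+p)-[c,a])*3.5)
E
```

```text
t 12.10 rodorg if held [ 0.4754 -0.2377  0.1857] lean 0.5638977975255793 zax [ 0.9942 -0.1076 -0.0003] F [-1.0535 -0.0023 -0.709 ] op 0.012244656446382151 q [-0.8025  0.0364  1.767   0.4273  1.7095 -0.7153]
[-0.1818 -0.4994  0.1857]
scene ball [[104.6448 269.2806]]
scene bendtop [[589.4026 151.8621]]
scene tip [[592.6425 259.4742]]
scene hf [[349.1606 193.9591]]
top ball [[617.2543 308.8327]]
top bendtop [[ 75.8523 259.4931]]
top tip [[ 76.2291 266.7655]]
top hf [[357.8959 284.5648]]
```

View pics/scene12.png

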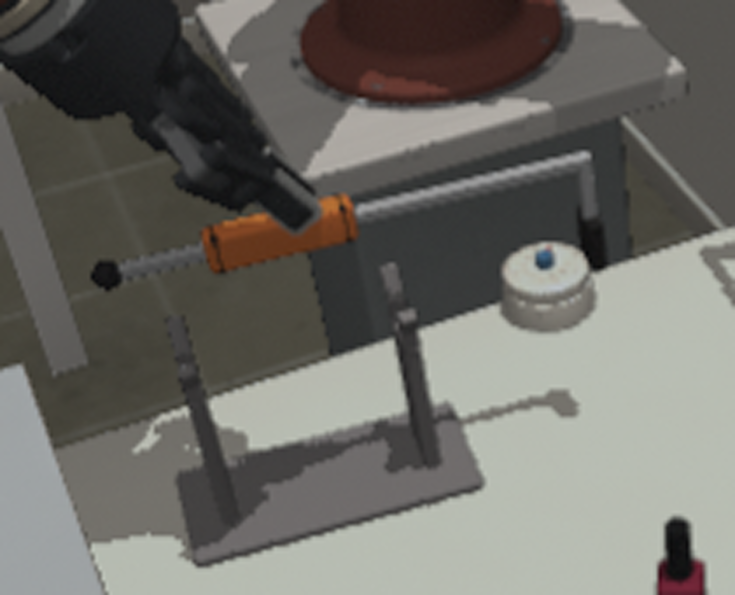

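View pics/top12.png

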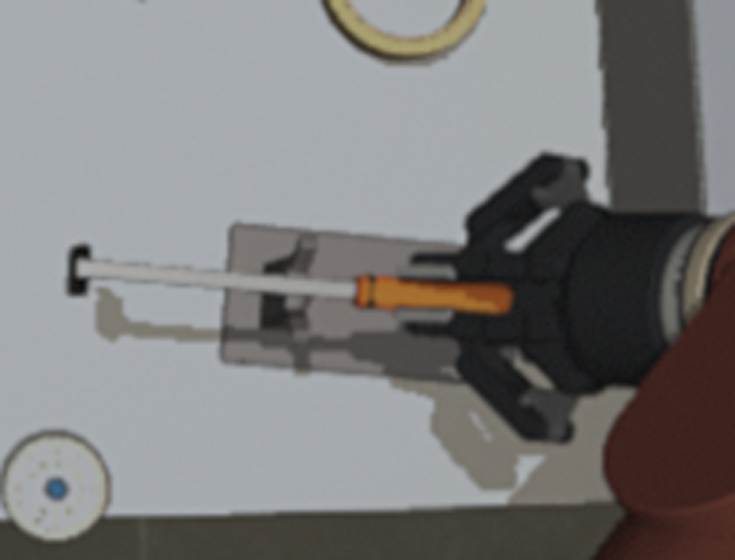

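```bash
cat >> plan.py <<'E'
def goyaw(rod_pos,yaw,lean,**k):
    global u,v
    u0,v0=u,v
    u=np.array([np.sin(yaw),np.cos(yaw),0]); v=np.array([-np.cos(yaw),np.sin(yaw),0])
    go(rod_pos,lean=lean,**k); u,v=u0,v0
E
python3 - <<'E'
from plan import *
goyaw(SO(-.190,-.5003,.150),.123,.562,vmax=.015)
E
```

```text
t 12.2 q [-0.8023  0.0358  1.7675  0.4272  1.7094 -0.7153] tcp [ 0.4784 -0.2095  0.1747] -> [ 0.4788 -0.218   0.1389] F [ 0.3922  0.3035 -1.0745] op 0.012171517771693695
rel w [ 0.0084  0.0129 -0.0016] shift cm [2.6249 2.5717 0.1245] n 2
row [ 0.0042  0.0065 -0.0008] [1.312 1.287 0.064]
```

servo_tool:
  commands: [0.002,0.003,0,0.6,0.6,0.03,0,0.003,0.005,0,0.8,0.8,0.04,0,0.003,0.005,0,0.8,0.8,0.04,0,0,0,0,0.3,0.3,0,0,0,0,0,0,0,0,0]

```text
t: 12.7
tool_pos: [0.478, -0.2159, 0.1365]
tool_rot: [-0.703, 1.485, -0.877]
contact_force: [-0.2, 0.5, -1.3]
opening: 0.0121
```

```bash
python3 - <<'E'
from h import *
from plan import *
from station import viewer
where()
o,R=cur();O=o["tool_pos"]-R[:,1]*.019-.018*u-.005*z;print(sl(O))
for n,(a,b,c,e) in (("scene",(140,310,100,310)),("top",(220,380,330,540))):
    d=viewer.get_image(n); pickle.dump(d,open(f"{n}13.pkl","wb")); cv2.imwrite(f"pics/{n}13.png",cv2.resize(d["frame"][a:b,c:e],None,fx=3.5,fy=3.5,interpolation=cv2.INTER_CUBIC)[:,:,::-1])
    for nm,p in (("ball",-.09*u),("bendtop",.174*u+.004*z),("tip",.17*u-.07*z),("hf",.04*u+.012*z)): print(n,nm,(project(d,O+p)-[c,a])*3.5)
goyaw(SO(-.190,-.5003,.107),.123,.562,vmax=.01)
E
```

```text
t 12.70 rodorg if held [ 0.4747 -0.2439  0.1476] lean 0.5643822787715679 zax [ 0.9925 -0.1222 -0.0015] F [-0.181   0.4899 -1.2561] op 0.012126639739922902 q [-0.8129  0.0797  1.7896  0.4255  1.6489 -0.7384]
[-0.188  -0.4994  0.1476]
scene ball [[110.4447 329.1339]]
scene bendtop [[584.108 210.159]]
scene tip [[587.512  312.9941]]
scene hf [[349.162  253.8132]]
top ball [[605.2361 311.5625]]
top bendtop [[ 84.4746 264.1534]]
top tip [[ 84.2375 270.8403]]
top hf [[355.6084 288.2628]]
t 12.8 q [-0.8127  0.0789  1.7888  0.4257  1.6494 -0.7383] tcp [ 0.4783 -0.216   0.1373] -> [ 0.4788 -0.218   0.0959] F [-0.2776  0.2354 -0.9154] op 0.012147498496851629
rel w [ 0.0009  0.0003 -0.0018] shift cm [2.3724 3.3983 0.0734] n 4
row [ 0.0002  0.0001 -0.0005] [0.593 0.85  0.018]
```

View pics/scene13.png

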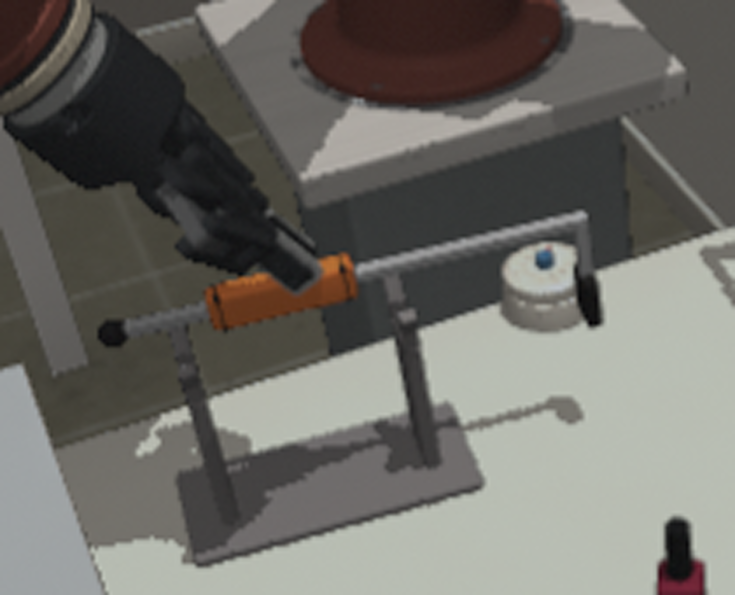

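View pics/top13.png

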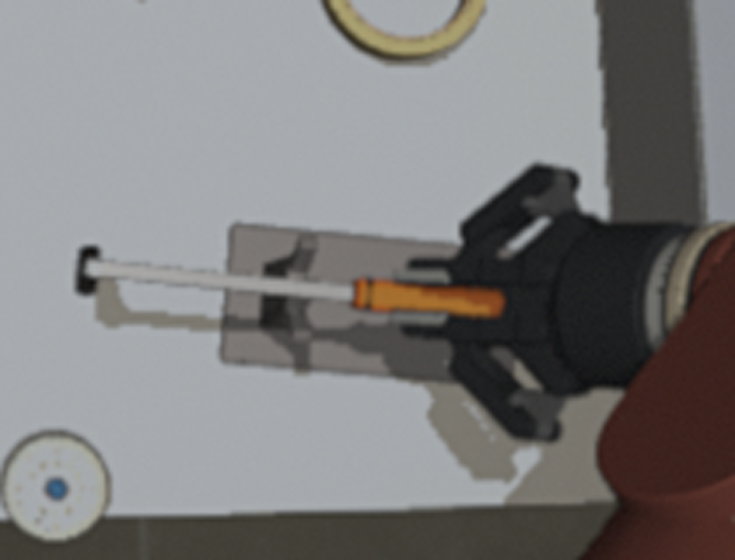

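servo_tool:
  commands: [0,0,0,0.35,0.5,0,0,0,0,0,0.5,0.72,0.02,0,0,0,0,0.5,0.72,0.02,0,0,0,0,0.45,0.65,0.02,0,0,0,0,0.1,0.15,0,0,0,0,0,0,0,0,0]

```text
t: 13.4
tool_pos: [0.4791, -0.218, 0.1016]
tool_rot: [-0.703, 1.482, -0.879]
contact_force: [1.2, 1.2, -2.0]
opening: 0.0125
```

```bash
python3 - <<'E'
from h import *
from plan import *
from station import viewer
where()
o,R=cur();O=o["tool_pos"]-R[:,1]*.019-.018*u-.005*z;print(sl(O))
for n,(a,b,c,e) in (("scene",(170,310,100,310)),("top",(220,380,330,540))):
    d=viewer.get_image(n); pickle.dump(d,open(f"{n}14.pkl","wb")); cv2.imwrite(f"pics/{n}14.png",cv2.resize(d["frame"][a:b,c:e],None,fx=3.5,fy=3.5,interpolation=cv2.INTER_CUBIC)[:,:,::-1])
goyaw(SO(-.190,-.5003,.1062),.123,.562,vmax=.01)
E
```

```text
t 13.40 rodorg if held [ 0.4758 -0.2459  0.1127] lean 0.5630032559414295 zax [ 0.9925 -0.1219  0.0005] F [ 1.1997  1.2156 -1.9525] op 0.012493940032021316 q [-0.814   0.1243  1.805   0.424   1.5926 -0.7654]
[-0.19   -0.5008  0.1127]
t 13.5 q [-0.814   0.1237  1.8047  0.424   1.5928 -0.7652] tcp [ 0.4793 -0.2182  0.1021] -> [ 0.4788 -0.218   0.0951] F [-0.5182  0.2855 -1.6922] op 0.011934071095561024
rel w [-0.0005  0.0013 -0.0006] shift cm [ 0.3641  0.5927 -0.0557] n 1
row [-0.0005  0.0013 -0.0006] [ 0.364  0.593 -0.056]
```

View pics/scene14.png

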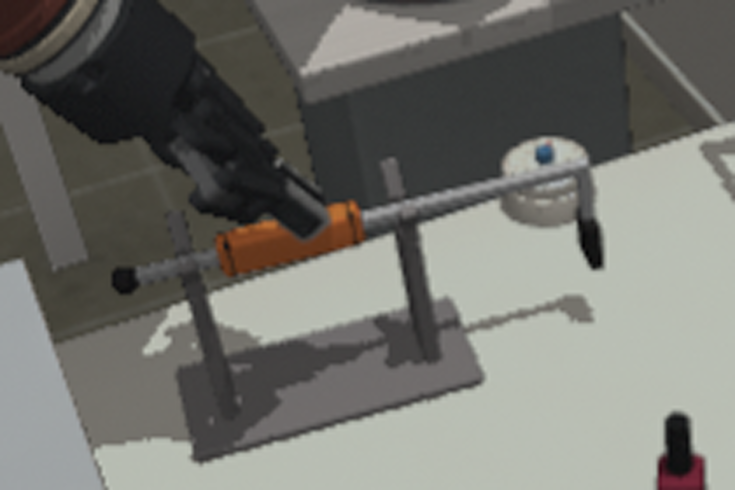

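View pics/top14.png

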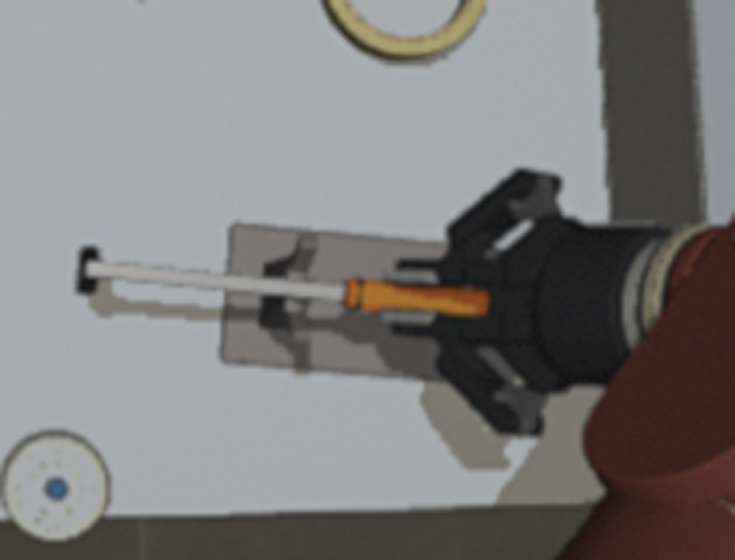

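servo_tool:
  commands: [0,0,0,0.1,0.18,-0.02,0,0,0,0,0.1,0.18,-0.02,0,0,0,0,0.03,0.05,0,0]

```text
t: 13.8
tool_pos: [0.4795, -0.2183, 0.098]
tool_rot: [-0.703, 1.48, -0.881]
contact_force: [-0.0, -0.5, -1.3]
opening: 0.0121
```

```bash
python3 - <<'E'
from plan import *
where()
goyaw(SO(-.190,-.5003,.1062),.123,.562,vmax=.01)
E
```

```text
t 13.80 rodorg if held [ 0.4761 -0.2463  0.1091] lean 0.5613018121332782 zax [ 0.9925 -0.1218  0.0028] F [-0.0395 -0.5186 -1.3232] op 0.012105696268875405 q [-0.814   0.1279  1.8072  0.424   1.5848 -0.769 ]
t 13.8 q [-0.814   0.1279  1.8072  0.424   1.5848 -0.769 ] tcp [ 0.4795 -0.2183  0.098 ] -> [ 0.4788 -0.218   0.0951] F [-0.0395 -0.5186 -1.3232] op 0.012105696268875405
rel w [-0.0019  0.0022  0.0007] shift cm [ 0.1325  0.259  -0.0734] n 1
row [-0.0019  0.0022  0.0007] [ 0.133  0.259 -0.073]
```

servo_tool:
  commands: [0,0.001,0,0.08,0.13,-0.03,0,0,0.001,0,0.06,0.1,-0.02,0,0,0,0,0,0,0,0]

```text
t: 14.1
tool_pos: [0.479, -0.2183, 0.0953]
tool_rot: [-0.703, 1.481, -0.882]
contact_force: [-0.8, -0.1, -2.0]
opening: 0.0122
```

```bash
python3 - <<'E'
from h import *
from plan import *
from station import viewer
where()
for n,(a,b,c,e) in (("scene",(150,310,100,310)),):
    d=viewer.get_image(n); pickle.dump(d,open(f"{n}15.pkl","wb")); cv2.imwrite(f"pics/{n}15.png",cv2.resize(d["frame"][a:b,c:e],None,fx=3.5,fy=3.5)[:,:,::-1])
E
```

```text
t 14.10 rodorg if held [ 0.4757 -0.2462  0.1064] lean 0.5610056276412971 zax [ 0.9923 -0.1237  0.002 ] F [-0.7631 -0.145  -1.9927] op 0.012221116873991978 q [-0.8146  0.1302  1.8096  0.4238  1.5802 -0.7695]
```

View pics/scene15.png

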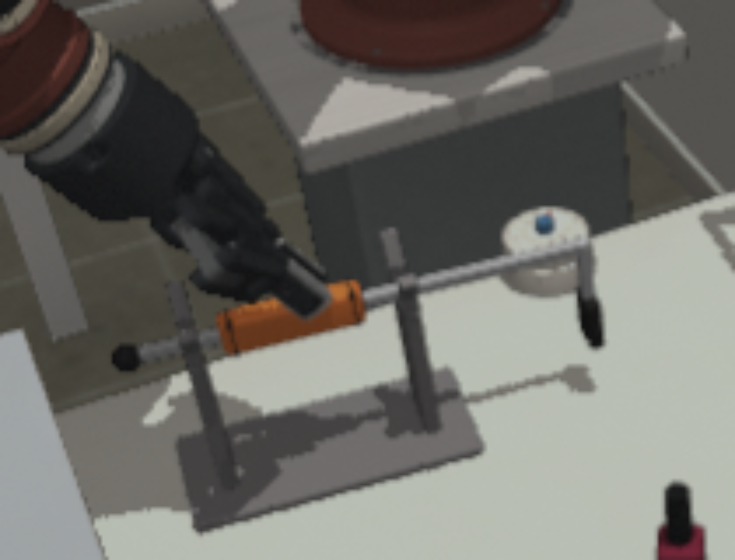

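servo_tool:
  commands: [0,0,0,0.06,0.1,0,0,0,0,0,0.06,0.09,0,0]

```text
t: 14.35
tool_pos: [0.4793, -0.2184, 0.0948]
tool_rot: [-0.702, 1.481, -0.881]
contact_force: [-3.0, 1.0, 6.9]
opening: 0.0123
```

Contact from below (about 7–9 N): the bar sits on the notch floors. Opening the fingers partly, then backing out along the tool axis.

servo_tool:
  commands: [0,0,0,0,0,0,0.3,0,0,0,0,0,0,0.6,0,0,0,0,0,0,0.7,0,0,0,0,0,0,0.7,0,0,0,0,0,0,0.7]

```text
t: 14.85
tool_pos: [0.4798, -0.2187, 0.0947]
tool_rot: [-0.702, 1.479, -0.882]
contact_force: [0.4, -0.2, -0.4]
opening: 0.06
```

```bash
python3 - <<'E'
from h import *
from plan import *
from station import viewer
where()
for n,(a,b,c,e) in (("scene",(150,310,100,310)),("top",(220,380,330,540))):
    d=viewer.get_image(n); pickle.dump(d,open(f"{n}16.pkl","wb")); cv2.imwrite(f"pics/{n}16.png",cv2.resize(d["frame"][a:b,c:e],None,fx=3.5,fy=3.5)[:,:,::-1])
E
```

```text
t 14.85 rodorg if held [ 0.4765 -0.2466  0.1058] lean 0.5613700933547645 zax [ 0.9924 -0.1234  0.0041] F [ 0.4258 -0.2242 -0.4163] op 0.05995115599051939 q [-0.8146  0.1321  1.8087  0.4252  1.5785 -0.7712]
```

View pics/scene16.png

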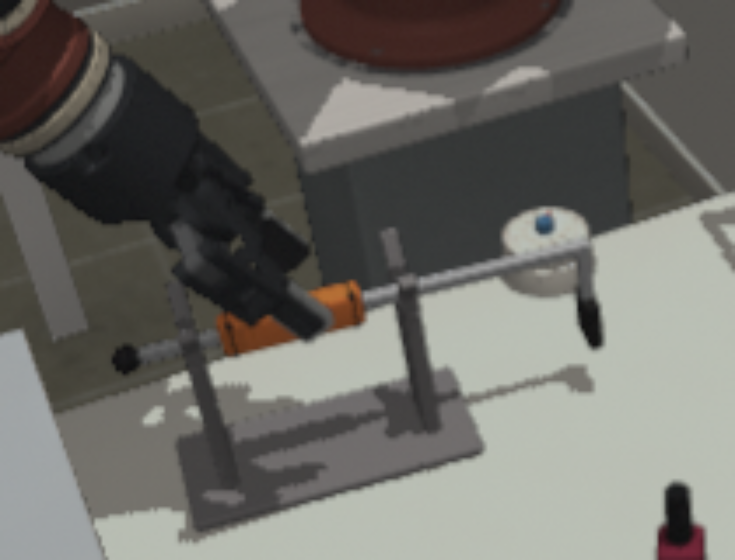

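View pics/top16.png

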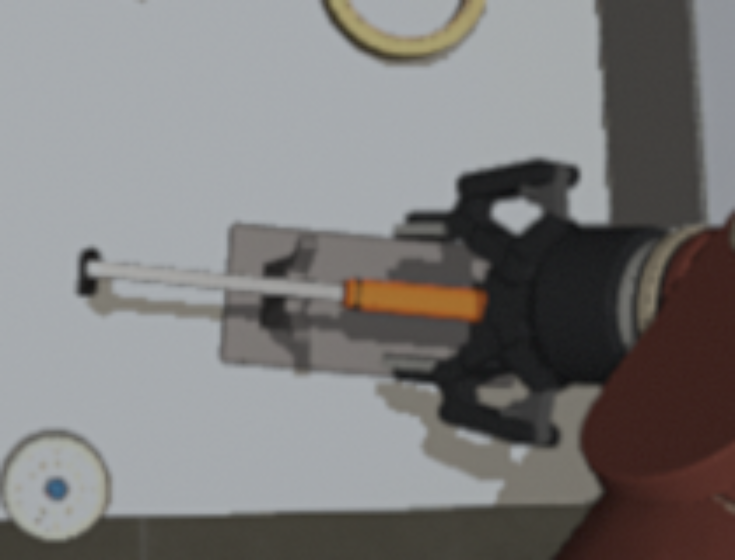

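servo_tool:
  commands: [0,0,0,0,-0.7,0,0.7,0,0,0,0,-1.5,0,0.7,0,0,0,0,-2,0,0.7,0,0,0,0,-2,0,0.7,0,0,0,0,-2,0,0.7,0,0,0,0,-2,0,0.7,0,0,0,0,-1,0,0.7,0,0,0,0,0,0,0.7,0,0,0,0,0,0,0.7]

```text
t: 15.85
tool_pos: [0.4717, -0.2841, 0.1994]
tool_rot: [-0.703, 1.476, -0.888]
contact_force: [0.6, -0.2, -0.3]
opening: 0.0597
```

```bash
python3 - <<'E'
from h import *
from plan import *
from station import viewer
where()
I={}
for n in ("scene","top"):
    d=viewer.get_image(n); I[n]=d; pickle.dump(d,open(f"{n}17.pkl","wb")); cv2.imwrite(f"pics/{n}17.png",d["frame"][:,:,::-1])
a,b,c,e=150,310,100,310
f=cv2.resize(I["scene"]["frame"][a:b,c:e],None,fx=3.5,fy=3.5)[:,:,::-1]; cv2.imwrite("pics/scene17z.png",f)
p=redball(I["top"],I["scene"]); print(sl(plane(I["scene"],p,.089)[0]))
for k in("0","17"):
  T=load(f"top{k}.pkl");h=hsv(T); m=(h[...,1]>180)&(h[...,2]>120)&(h[...,0]>=6)&(h[...,0]<18); print(blobs(m)[0])
  m=(h[...,2]<45); print([ (b[0],b[1]) for b in blobs(m)[0] if 190<b[1][0]<210 and 240<b[1][1]<255 or 360<b[1][0]<375])
  m=(h[...,1]>150)&(h[...,2]>120)&((h[...,0]<4)|(h[...,0]>174)); print("red",blobs(m)[0])
E
```

```text
t 15.85 rodorg if held [ 0.4683 -0.3119  0.2105] lean 0.5572994773907078 zax [ 0.9922 -0.1247  0.0072] F [ 0.6195 -0.2309 -0.3075] op 0.05965590246863693 q [-0.8951  0.1051  1.65    0.4029  1.7744 -0.7682]
[(np.int32(68), array([361. , 195.3]), array([356, 191,  11,   9], dtype=int32))]
scene circ 361.0 195.5 5.02503776550293
[ 0.2067 -0.4786  0.089 ]
[(np.int32(219), array([450.9, 305.7]), array([433, 301,  35,  10], dtype=int32))]
[(np.int32(52), array([367., 205.])), (np.int32(114), array([201.3, 248. ]))]
red [(np.int32(76), array([197.8, 289.7]), array([194, 285,   9,  10], dtype=int32))]
[(np.int32(235), array([450.9, 305.6]), array([433, 301,  35,  10], dtype=int32))]
[(np.int32(52), array([367., 205.])), (np.int32(114), array([201.3, 248. ]))]
red [(np.int32(95), array([231.9, 295.8]), array([227, 291,  11,  11], dtype=int32))]
```

View pics/scene17.png

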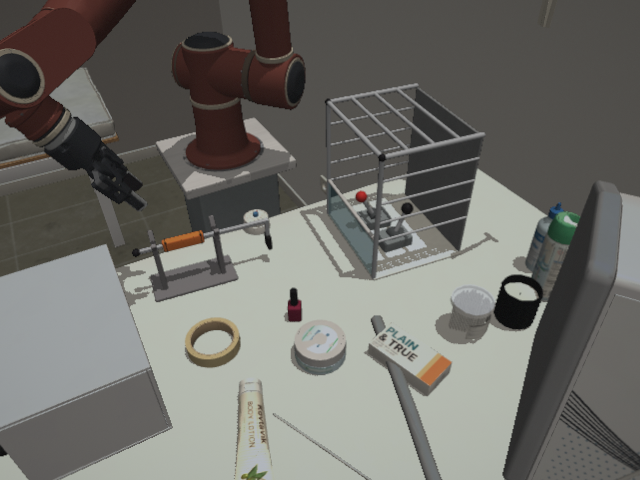

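View pics/scene17z.png

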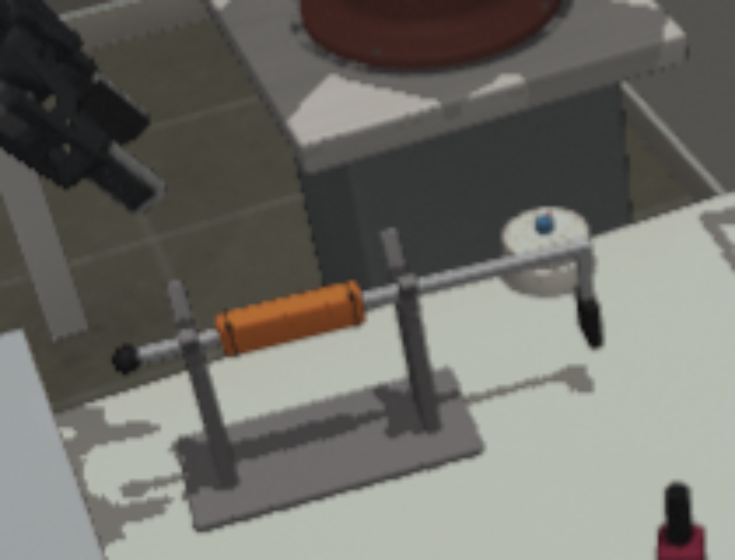

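View pics/top17.png

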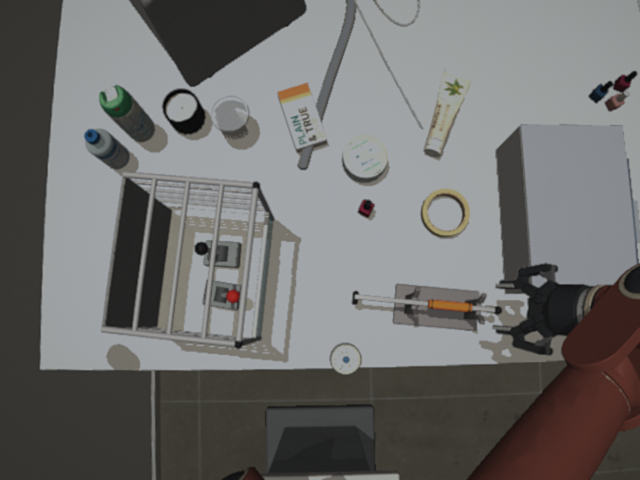

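```bash
python3 - <<'E'
from h import *
from plan import *
T=load("top17.pkl");S=load("scene17.pkl")
a,e=tri(T,[231.9,295.9],S,[361,195.6]);print(sl(a),e)
T=load("top0.pkl");S=load("scene0.pkl")
b,e=tri(T,[198,290],S,[387.9,189.8]);print(sl(b),e, np.hypot(*(sl(a)-sl(b))[:2]))
from station import ticket
print(ticket.finish_job())
E
```

```text
[ 0.2068 -0.4799  0.0897] 0.001304476503174989
[ 0.2711 -0.4845  0.0909] 0.0006407310582971955 0.06454276838649192
the job is handed in; nothing more can be done
None
```

The red lever has been pulled to its end stop and the rod is back in its rest, released; I handed the job in at about 16 s. No verdict is reported at hand-in.

**What I did:** I gripped the rod by its handle with the hand leaned back about 32°. I carried it over the guard and under the shelf, lowered the blade behind the red ball and pulled. I then lifted the blade clear, lowered the rod into the notches until I felt about 7 N of contact, let go and backed off.

**Last checks:**
- **Red lever:** the ball moved 64.5 mm towards the guard and now sits about 90 mm above the desk. A full swing is about 67 mm from angle 0, or 60 mm from 0.12. It did not move further under the final pull of about 16 N, or after I released it.
- **Black lever and polish bottle:** same pixel positions as in the first picture.
- **Tape, cream pot and timer:** in the same place by eye in the last pictures; I did not measure them.
- **Rod:** the handle is within 0.1 pixel of where it started, with the bent end hanging down and pointing the same way. The gripper is clear of everything.

**What disagreed:** while held, the rod sat 2–7 mm lower and turned slightly compared with my estimate. I corrected for that before laying it down. The arm tended to overshoot its commanded moves by up to about 10%, so I corrected from its measured position each time.

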